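# Cap a jar on the pedal press and set it on the scale

## Robot

A 7-joint arm with a two-finger parallel gripper is mounted at the origin on a cart in front of the work surface, level with it; the furniture and walls round the work are solid. World frame = base frame: x ahead of the robot, y to its left, z up, the work surface at z = 0. Lengths are in mm, angles in rad, forces in N, time in s.
With the tool pointing down it reaches from about 350 to 900 mm from the base axis. Payload 7.2 kg.
Tool frame: the origin (TCP) lies at the very end of the fingers, on their centre line; the grasp point (between the pads) lies 19 mm behind it (grip_point_offset is the distance from the TCP to the grasp point, in mm); z points along the fingers, y is the direction in which the jaws open and shut (so a half turn about z gives the same grasp; the last joint's range is limited). The gripper opens to 85 mm and grips with 20 to 120 N. Pads are 22 mm wide; open, the fingers measure 114 mm over their backs; the gripper's body (76 mm by 85 mm) begins 54 mm behind the grasp point. The pads swing forward as they close: fully open they stand 13 mm farther back than shut.
Start: joints at [1.196, 0.411, -0.013, 1.596, 0.006, 1.134, -0.082], TCP at [188.744, -595.822, 231.297] pointing down, gripper open.
Joint ranges: [-2.95, 2.95], [-0.29, 1.99], [-1.47, 1.44], [0.14, 2.54], [-1.03, 4.17], [0.13, 1.85], [-2.86, 2.86]. Speed limits (rad/s): [2.39, 2.39, 3.01, 3.01, 3.14, 3.14, 3.14].

## Interface

Orientations are given as [roll, pitch, yaw] about the fixed x, y, z axes, in that order (R = Rz(yaw) Ry(pitch) Rx(roll)).
In Python, from station import observe, get_image, camera_model, sign_off, grip_point_offset gives the robot as it stands.
- The arm moves only by the tool jog_arm, never from a script. Its argument "targets" is text: rows parted by semicolons, each of 7 numbers parted by spaces: the turn, a rotation vector about the world's x, y, z in degrees, then the shift along the world's x, y, z in cm, then the closure, from 0 (fully open) to 1 (shut). In form: rx ry rz x y z gripper; .... A call has 1 to 5 rows; each row shifts and turns the commanded pose from where the row before left it; what a row does not reach is not made up. A row lasts 1/12 s, in which the tool goes at most 41.7 mm and 7.16 degrees, less where a joint would pass 70% of its speed; a pose out of reach is approached as far as the arm can. A call is refused whole if a number of a shift passes 4.17 or a number of a turn 7.16, either way. A call with a gripper value outside its range is refused whole. The fingers move at their own pace and stop on an object; "force" is the grip in N (left out, the last holds). Time passes only in rows, so rows that do not move let the fingers close. It gives the time, the measured TCP pose, the force and the opening at its end, in the units of the state.
- observe(): the state, without advancing time (a new reading comes with each control period).
- get_image(name): name is "scene" or "side" or "wrist"; returns the picture (420x560x3 uint8, red, green, blue); there is no depth.
- camera_model(name): a dict with "mtx" (3x3 intrinsics, pixels), "R" (3x3) and "t" (3): a world point X has camera coordinates R X + t; the wrist camera has in their place "hand_eye" (4x4, takes a point from camera to tool coordinates, whose origin is the TCP and whose axes are the flange's). Camera axes: x right, y down, z forward; pixel columns grow to the right and rows downward; lengths in mm; the calibration is good to about 2 mm. A picture is of the moment at which its call begins: read the wrist's pose just before it. camera_model takes no time and is no camera call.
- sign_off(): hands the job in, once; it reports no verdict.
The state is a dict: "clock": time; "q": joint angles; "qvel": joint speeds; "joint_torque": joint torques, N m; "ee_pos": TCP position; "ee_rot": TCP orientation; "ft_force": force on the tool from outside, world axes, zero at the start; "ft_torque": the same for the moment, N m; "grip_width": finger opening in mm.
Only numpy, scipy, OpenCV 4.12 (cv2) and the standard library are available. Lean on these libraries where they do the work, as an engineer would, in place of code of your own. Each camera call takes 0.05 s, during which the arm holds its last target.

## Task

The cap of the amber jar stands proud. Stand the jar upright in the middle of the press's round anvil, press the pedal under the yellow hood all the way down to its stop so that the presser pushes the cap home, and let the pedal come back up. Then stand the jar upright in the middle of the steel pan of the pocket scale; work the presser only with the pedal, and do not disturb the red-capped and white-capped jars.

Things in the scene. Friction and masses are not known exactly. Their poses are not given: they have to be found in the camera images.
- jar_center (a point): Centre (half-way up) of the loose amber jar with the blue cap: body 34 mm in diameter and 42 mm high, cap 31 mm in diameter and 16 mm high; 63 mm high in all with the cap proud, 58 mm with it home. The point lies on the jar's axis, 29 mm above its underside; z is the jar's axis, up. About 90 g. Grasp it by the body, below the cap. The other jars stand 65 mm or more from it, centre to centre.
- jar_cap (a joint): How far the blue cap has been pushed down on its jar, m: 0 to 0.001 at the start (5 mm of white neck shows under the cap), 0.005 when home. It slides stiffly (about 1 N) and stays where it is pushed.
- press: The capping press, fixed to the table. Origin at its underside; x points away from its front, y to the anvil's side, z up. Base plate x -100 to +115 mm, y -147 to +155 mm, 12 mm thick. Anvil at (-40, 105) mm. The pedal under its yellow hood is on the -y side and is turned: it opens to the front right corner, and 'into the hood' is the level direction 50 degrees from x towards y.
- anvil_top (a point): Centre of the top face of the anvil, a flat aluminium disc 48 mm in diameter with a black pad, 20 mm above the table. The axes are those of the press. Above it the space is free while the pedal is up: the raised presser stands 50 mm or more behind its centre (towards +x of the press).
- presser: The presser: an aluminium arm 140 mm long with a sprung round rubber foot (24 mm in diameter), hinged on a fork 135 mm behind the anvil's centre, 104 mm above the table. It stands raised by 1.2 rad while the pedal is up and swings down, driven by the pedal, until its foot presses the cap 58 mm above the anvil; the foot's spring takes up the rest. Origin on its hinge.
- pedal (a joint): Pedal angle, rad: 0 raised (at rest), 0.30 down on its rigid stop. A spring brings it back up when it is let go. At the bar it takes 2 to 4 N at first; from about 0.265 on, where the presser's foot meets the cap, it is stiffer: about 10 N, and up to 20 N just before the stop. Press through to the stop.
- pedal_bar (a point): Middle of the top of the steel bar across the pedal's front end, where it is pressed: a round bar 12 mm thick, 76 mm long, level and square to the direction into the hood; its top is 86 mm above the table raised and 61 mm down, its axis 6 mm lower and 85 mm from the hinge. Raised, it lies 11 mm inside the hood's front lip (7 mm when down) and 52 mm under the hood.
- pedal_hinge (a point): The pedal's hinge, at its far end, on its centre line, 55 mm above the table; its line is level, parallel to the bar.
- scale_pan (a point): Centre of the top of the square steel pan of the black pocket scale (121 x 72 mm, fixed; the pan, about 60 x 60 mm, is at its far end), 14 mm above the table; z up.
- jar_red: Small jar with a red cap, 30 mm in diameter, 42 mm high, loose; origin at its underside. Leave it where it is.
- jar_white: Small jar with a white cap, 30 mm in diameter, 42 mm high, loose; origin at its underside. Leave it where it is.
- hood_lip (a point): Middle of the underside of the yellow hood's front lip, 138 mm above the table. From here the hood's plate (4 mm thick, 98 mm wide) runs 140 mm inwards over the pedal to its back plate; the front and the sides near it are open. So the pedal's bar is reached only from the front, under the lip, with the tool tilted 35 to 45 degrees, its fingers pointing down and into the hood.
Mind the look-alikes: they are no part of the job. Of the things like the part that bears jar_center, leave any that is purple; of the rest the smaller one is meant.

How it is judged:
By the outcome, as a careful person would: the job done as asked, in the order asked, and still so for the second after the job is handed in, with the robot touching nothing.
It also fails if it takes over 72 s, if anything falls off the work surface, if the arm or the gripper's body presses on something with over 40 N, if the wrist force passes 120 N, or if a joint passes its speed limit or range.

## Working session

There is one attempt and no reset: what is moved stays moved. The work goes in short steps, Python scripts to look and compute and a tool call to move; the robot and the scene stay as the last step left them, time stands still between calls to the robot, and variables do not carry over. Pictures are saved under pics/ and viewed, and the job is handed in when it is done.

Besides the shell and the picture viewer there is one more tool, called after "Emit:" by a JSON object that holds its "method" and its "body", one argument or row to a line. jog_arm: Moves the arm, as the interface text tells. Its arguments: {"type":"object","properties":{"targets":{"type":"string"},"force":{"type":"number"}},"required":["targets"]}

```bash
mkdir -p pics; ls; python3 - <<'E'
from station import *
import cv2
print(observe()); print(grip_point_offset)
for n in ["scene","side","wrist"]:
    im=get_image(n); cv2.imwrite(f"pics/{n}0.png",cv2.cvtColor(im,cv2.COLOR_RGB2BGR)); print(n,camera_model(n))
E
```

```text
pics
{'clock': 0.0, 'q': array([ 1.19576871,  0.41190163, -0.01271743,  1.59705119,  0.00557734,
        1.13427171, -0.08220441]), 'qvel': array([-0.00060195,  0.00128837, -0.00088253, -0.00035972,  0.00133463,
       -0.00123267, -0.00177245]), 'joint_torque': array([-6.03205572e-04, -6.00626922e+01,  6.82573132e-01, -2.99402279e+01,
        1.39341911e-02,  1.06599106e-02, -1.69627674e-05]), 'ee_pos': array([ 188.59481053, -595.35172412,  230.44902104]), 'ee_rot': array([-3.13999856e+00,  9.04189969e-05,  3.06843314e-01]), 'ft_force': array([-0.55310225,  0.33849636, -0.17632921]), 'ft_torque': array([-0.01263994,  0.01992613,  0.00742113]), 'grip_width': 85.25504432246166}
18.700000000000003
scene {'mtx': array([[532.17024566,   0.        , 281.6430268 ],
       [  0.        , 532.17024566, 204.07894402],
       [  0.        ,   0.        ,   1.        ]]), 'R': array([[ 0.74887668, -0.66238559,  0.02071334],
       [-0.26593332, -0.32899253, -0.90611444],
       [ 0.60701169,  0.67305961, -0.42252523]]), 't': array([-396.37742037,  237.02916693,  820.89316265])}
side {'mtx': arr
[... 184 characters left out ...]
6203 , -0.00374506],
       [-0.24783542, -0.34799865, -0.90414299],
       [ 0.51733149,  0.74152323, -0.42721356]]), 't': array([-445.97268574,  251.96355688,  982.59790324])}
wrist {'mtx': array([[367.35257557,   0.        , 270.46280829],
       [  0.        , 367.35257557, 212.12228259],
       [  0.        ,   0.        ,   1.        ]]), 'hand_eye': array([[-1.07260850e-04, -9.48418107e-01, -3.17022211e-01,
         8.23936986e+01],
       [ 9.99999869e-01,  5.71432923e-05, -5.09291033e-04,
         2.74513414e-01],
       [ 5.01136531e-04, -3.17022224e-01,  9.48417977e-01,
        -1.42990785e+02],
       [ 0.00000000e+00,  0.00000000e+00,  0.00000000e+00,
         1.00000000e+00]])}
```

View pics/scene0.png

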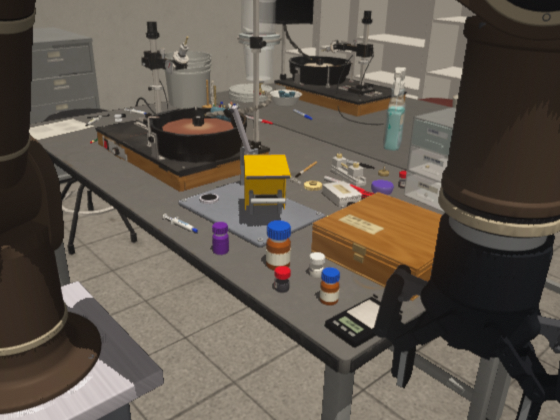

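View pics/side0.png

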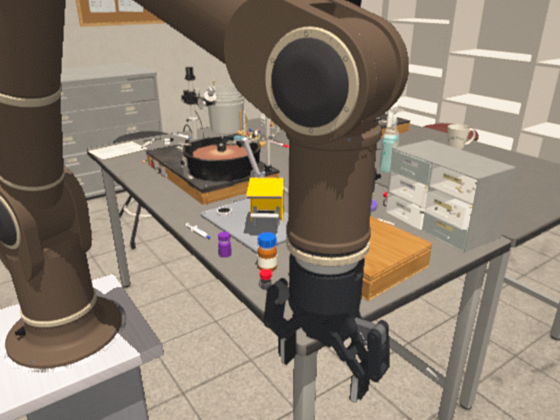

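View pics/wrist0.png

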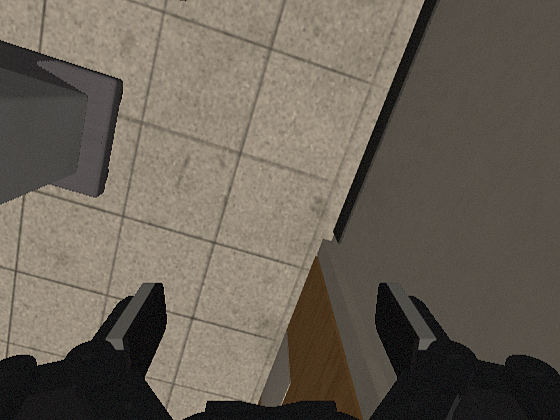

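Candidates for the jar: a large amber jar with a blue cap at (278,245), a small amber jar with a blue cap at (330,286) and a purple jar at (220,238). By the description I want the small amber one, so I'll check it in close crops.

```bash
python3 - <<'E'
import cv2
a=cv2.imread("pics/scene0.png")
cv2.imwrite("pics/c1.png",cv2.resize(a[215:345,200:410],None,fx=3.8,fy=3.8,interpolation=cv2.INTER_CUBIC))
cv2.imwrite("pics/c2.png",cv2.resize(a[95:245,165:365],None,fx=4,fy=4,interpolation=cv2.INTER_CUBIC))
E
```

```text
(no output)
```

View pics/c1.png

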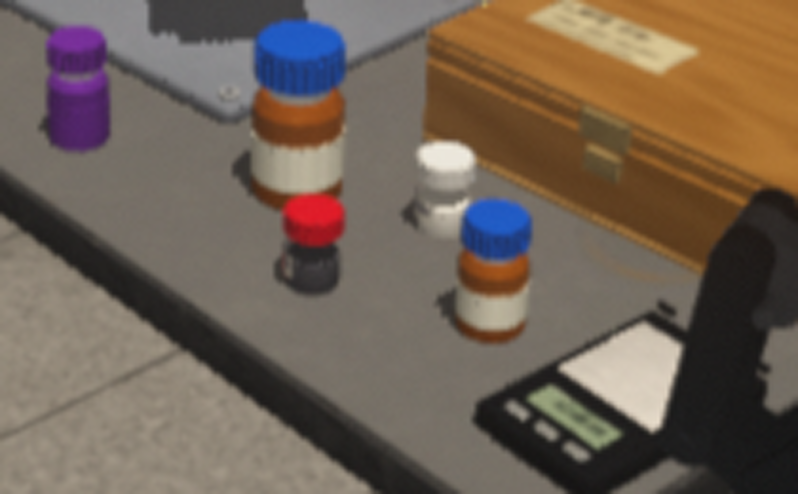

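View pics/c2.png

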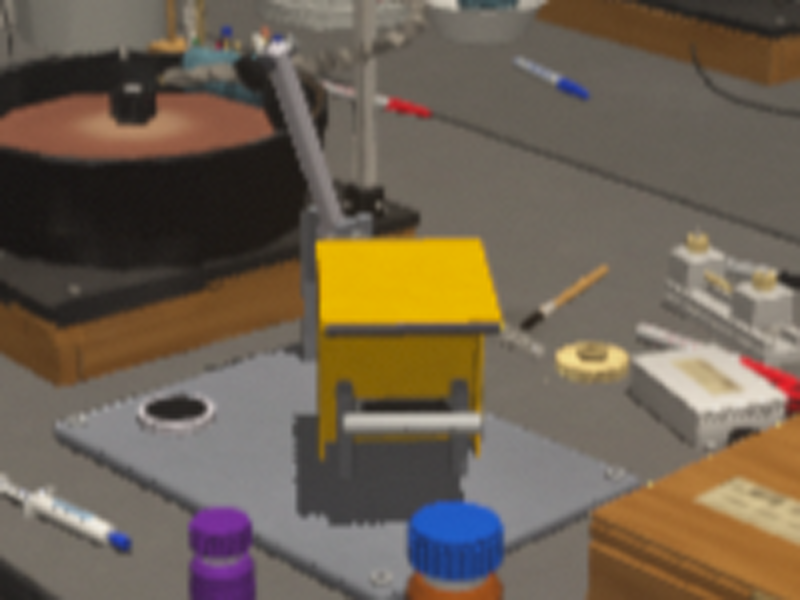

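```bash
cat > h.py <<'E'
import numpy as np, cv2
from station import *
def ray(n,u,v,z,st=None):
    c=camera_model(n);d=np.linalg.inv(c["mtx"])@[u,v,1]
    if n!="wrist":
        R=c["R"];o=-R.T@c["t"];d=R.T@d
    else:
        from scipy.spatial.transform import Rotation as Ro
        T=c["hand_eye"];R=Ro.from_euler("xyz",st["ee_rot"]).as_matrix()
        o=R@T[:3,3]+st["ee_pos"];d=R@T[:3,:3]@d
    return o+d*(z-o[2])/d[2]
def proj(n,X,st=None):
    c=camera_model(n)
    if n!="wrist": p=c["R"]@np.array(X,float)+c["t"]
    else:
        from scipy.spatial.transform import Rotation as Ro
        T=c["hand_eye"];R=Ro.from_euler("xyz",st["ee_rot"]).as_matrix()
        p=T[:3,:3].T@(R.T@(np.array(X)-st["ee_pos"])-T[:3,3])
    p=c["mtx"]@p
    return p[:2]/p[2]
E
python3 - <<'E'
from h import *
np.set_printoptions(precision=1,suppress=True)
f=lambda u,v:(165+u/4,95+v/4)
g=lambda u,v:(200+u/3.8,215+v/3.8)
for nm,p,z in [("anvil",f(176,409),20),("plateL",f(57,432),12),("plateR",f(640,483),12),("plateF",g(235,118),12),("lipL",f(327,331),138),("lipR",f(500,328),138),("barL",f(343,415),86),("barR",f(482,415),86),
 ("jarcap",g(497,212),63),("jarbot",g(491,328),0),("bigcap",g(300,42),80),("red",g(314,207),42),("white",g(447,153),42),("scaleFL",g(476,412),12),("scaleBL",g(652,312),12),("panL",g(560,370),14),("panTop",g(650,320),14),("panR?",g(655,432),14)]:
    print(nm,ray("scene",*p,z))
E
```

```text
anvil [537.  283.2  20. ]
plateL [470.4 315.3  12. ]
plateR [699.8  37.4  12. ]
plateF [490.9  20.3  12. ]
lipL [512.2  97.7 138. ]
lipR [587.6  43.  138. ]
barL [522.2  97.   86. ]
barR [581.7  49.1  86. ]
jarcap [ 471.5 -195.7   63. ]
jarbot [ 469.4 -198.8    0. ]
bigcap [492.2 -31.3  80. ]
red [ 430.8 -112.8   42. ]
white [ 518.  -117.5   42. ]
scaleFL [ 405.8 -249.9   12. ]
scaleBL [ 525.4 -250.6   12. ]
panL [ 455.2 -254.9   14. ]
panTop [ 517.2 -255.9   14. ]
panR? [ 453.7 -311.6   14. ]
```

The crop at (330,286) shows a smaller amber jar with a blue cap and white neck, so that is the target. The big amber jar and the purple one are look-alikes. I'm moving over the jar and the scale for a wrist view, with the jaws turning to lie along x.

Emit:
{"method": "jog_arm", "body": {
  "targets": "0 0 6 2.2 3.3 0 0; 0 0 6 2.2 3.3 0 0; 0 0 6 2.2 3.3 0 0; 0 0 6 2.2 3.3 0 0; 0 0 6 2.2 3.3 0 0",
  "force": 40
}}

```text
clock: 0.57
ee_pos: [299.3, -429.1, 231.2]
ee_rot: [-3.141, 0.0, 0.835]
ft_force: [1.2, -0.4, 0.7]
grip_width: 85.3
```

Emit:
{"method": "jog_arm", "body": {
  "targets": "0 0 6 2.2 3.3 0 0; 0 0 6 2.2 3.3 0 0; 0 0 6 2.2 3.3 0 0; 0 0 6 2.2 3.3 0 0; 0 0 6 2.2 3.3 0 0"
}}

```text
clock: 0.98
ee_pos: [409.3, -264.1, 231.4]
ee_rot: [3.141, 0.0, 1.359]
ft_force: [0.9, -1.0, 0.7]
grip_width: 85.4
```

Emit:
{"method": "jog_arm", "body": {
  "targets": "0 0 6 2.5 3.3 0 0; 0 0 6 2.5 3.3 0 0; 0 0 0 0 0 0 0"
}}

```text
clock: 1.23
ee_pos: [463.3, -191.9, 231.8]
ee_rot: [3.138, -0.003, 1.58]
ft_force: [-0.5, 0.1, -0.5]
grip_width: 85.4
```

```bash
python3 - <<'E'
from h import *
s=observe(); print(s); im=get_image("wrist"); cv2.imwrite("pics/w1.png",im[...,::-1])
E
```

```text
{'clock': 1.2333, 'q': array([ 0.71199185,  0.23837115, -0.48506585,  1.86551285,  0.12163409,
        1.06489253,  0.18853603]), 'qvel': array([ 0.05938673, -0.01490326,  0.10446763,  0.02689145,  0.00987589,
        0.01323258, -0.01285003]), 'joint_torque': array([  0.79919631, -41.77922845,  -1.69651017, -28.03935707,
         0.73510922,   0.2022134 ,   0.14961478]), 'ee_pos': array([ 463.26178076, -191.85569265,  231.82319288]), 'ee_rot': array([ 3.13811226, -0.00322821,  1.57956304]), 'ft_force': array([-0.46309746,  0.08396815, -0.53276756]), 'ft_torque': array([ 0.04254458,  0.01622479, -0.00437374]), 'grip_width': 85.43699630427871}
```

View pics/w1.png

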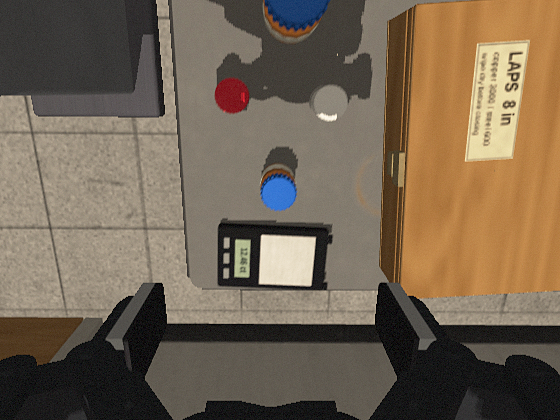

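The wrist view shows the blue cap at (279,192), the red cap at (232,96), the white cap at about (329,100) and the pan centred near (287,260). I'll take an enlarged crop.

```bash
python3 - <<'E'
import cv2
a=cv2.imread("pics/w1.png")
cv2.imwrite("pics/c3.png",cv2.resize(a[140:300,200:400],None,fx=3.75,fy=3.75,interpolation=cv2.INTER_CUBIC))
E
```

```text
(no output)
```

View pics/c3.png

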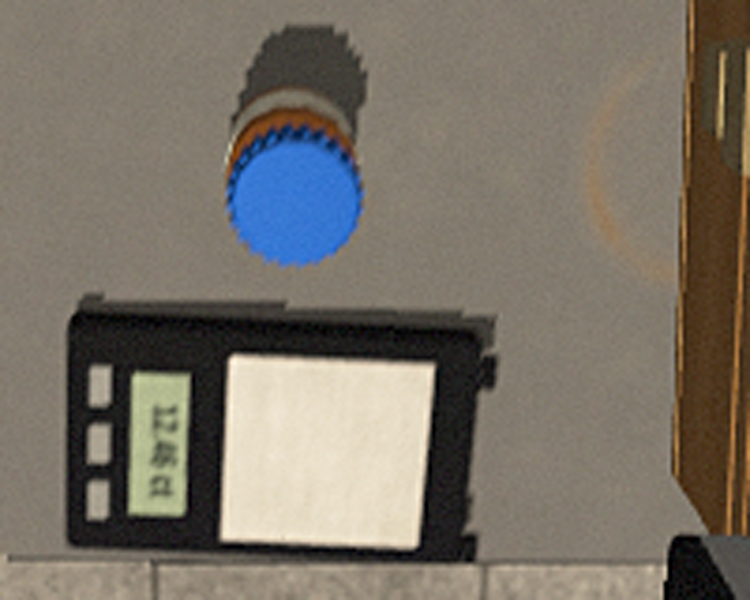

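```bash
python3 - <<'E'
from h import *
np.set_printoptions(precision=1,suppress=True)
s=dict(ee_pos=np.array([463.26178076, -191.85569265,  231.82319288]),ee_rot=[ 3.13811226, -0.00322821,  1.57956304])
f=lambda u,v:(200+u/3.75,140+v/3.75)
for nm,p,z in [("jarcap",f(296,200),63),("capL",f(229,200),63),("capR",f(362,200),63),("p1",f(229,354),14),("p2",f(436,363),14),("p3",f(420,549),14),("p4",f(219,541),14),("pan",f(325.5,452),14),("red",(232,96),42),("white",(329,100),42)]:
    print(nm,ray("wrist",*p,z,s))
E
```

```text
jarcap [ 472.1 -196.3   63. ]
capL [ 456.4 -196.4   63. ]
capR [ 487.6 -196.2   63. ]
p1 [ 455.4 -254.7   14. ]
p2 [ 513.8 -257.    14. ]
p3 [ 511.9 -316.2   14. ]
p4 [ 452.5 -314.    14. ]
pan [ 483.2 -284.9   14. ]
red [ 430.8 -115.2   42. ]
white [ 514.9 -117.8   42. ]
```

Sizes agree: the cap measures 31 mm across and the pan 59x60 mm. The jar is at (472,-196.5) and the pan centre at (483,-285.5). I'm descending to the jar.

Emit:
{"method": "jog_arm", "body": {
  "targets": "0 0 0 0.9 -0.45 -3 0; 0 0 0 0 0 -4 0; 0 0 0 0 0 -4 0; 0 0 0 0 0 -4 0; 0 0 0 0 0 0 0"
}}

```text
clock: 1.7
ee_pos: [462.2, -203.9, 74.6]
ee_rot: [-3.13, -0.004, 1.561]
ft_force: [-1.6, -0.4, -0.4]
grip_width: 85.4
```

Emit:
{"method": "jog_arm", "body": {
  "targets": "0 0 0 0 0 0 0; 0 0 0 0 0 0 0"
}}

```text
clock: 1.87
ee_pos: [468.5, -205.1, 83.0]
ee_rot: [3.14, 0.001, 1.562]
ft_force: [0.1, -0.3, 0.6]
grip_width: 85.5
```

Emit:
{"method": "jog_arm", "body": {
  "targets": "0 0 0 0.4 0.83 0 0; 0 0 0 0 0 0 0; 0 0 0 0 0 0 0; 0 0 0 0 0 0 0"
}}

```text
clock: 2.2
ee_pos: [472.5, -196.1, 82.6]
ee_rot: [3.14, 0.001, 1.564]
ft_force: [-0.0, -0.0, -0.2]
grip_width: 85.4
```

```bash
python3 - <<'E'
from h import *
s=observe(); print(s["ee_pos"],s["ee_rot"],s["qvel"]); im=get_image("wrist"); cv2.imwrite("pics/w2.png",im[...,::-1])
print(proj("wrist",[472,-196.5,63],s))
E
```

```text
[ 472.47248426 -196.14428736   82.62891801] [3.13959653e+00 1.15750489e-03 1.56385013e+00] [0.00313824 0.01171374 0.00624795 0.00675963 0.00085519 0.000288
 0.00154199]
[267.36514306 265.38775669]
```

View pics/w2.png

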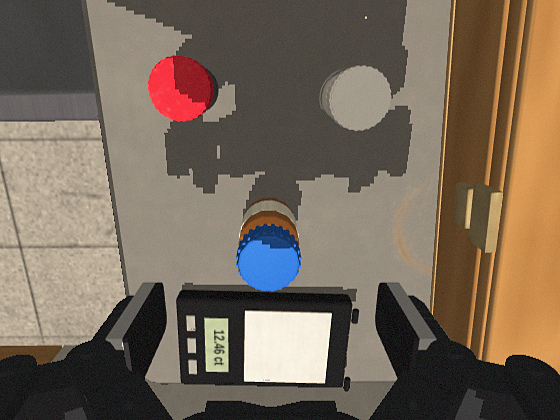

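```bash
python3 - <<'E'
from h import *
np.set_printoptions(precision=1,suppress=True)
a=cv2.imread("pics/w2.png")
cv2.imwrite("pics/c4.png",cv2.resize(a[190:400,160:380],None,fx=2.8,fy=2.8,interpolation=cv2.INTER_CUBIC))
s=dict(ee_pos=np.array([ 472.47248426,-196.14428736,82.62891801]),ee_rot=[3.13959653e+00,1.15750489e-03,1.56385013e+00])
for p,z in [((268.5,261),63),((237,261),63),((300.5,261),63),((245,311),14),((332.5,313),14),((329,383.5),14),((243,381.5),14)]:
  print(ray("wrist",*p,z,s))
E
```

```text
[ 472.6 -194.1   63. ]
[ 457.2 -194.    63. ]
[ 488.2 -194.2   63. ]
[ 456.2 -254.8   14. ]
[ 514.6 -256.7   14. ]
[ 514.8 -315.6   14. ]
[ 453.  -313.3   14. ]
```

View pics/c4.png

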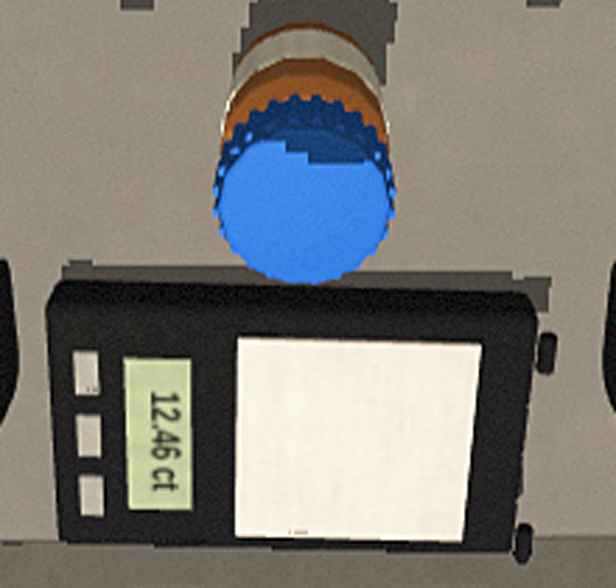

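Emit:
{"method": "jog_arm", "body": {
  "targets": "0 0 0 0 0.1 -2.6 0; 0 0 0 0 0 -2.6 0; 0 0 0 0 0 -2.6 0; 0 0 0 0 0 0 0; 0 0 0 0 0 0 0"
}}

```text
clock: 2.67
ee_pos: [470.9, -194.7, 2.8]
ee_rot: [-3.139, -0.001, 1.564]
ft_force: [0.4, 0.4, 0.6]
grip_width: 85.2
```

Emit:
{"method": "jog_arm", "body": {
  "targets": "0 0 0 0 0 0 0.2; 0 0 0 0 0 0 0.3; 0 0 0 0 0 0 0.4; 0 0 0 0 0 0 0.5; 0 0 0 0 0 0 0.6",
  "force": 35
}}

```text
clock: 3.08
ee_pos: [472.1, -195.3, 4.1]
ee_rot: [3.14, 0.001, 1.563]
ft_force: [-0.3, -0.5, 1.1]
grip_width: 34.4
```

Emit:
{"method": "jog_arm", "body": {
  "targets": "0 0 0 0 0 0 0.7; 0 0 0 0 0 0 0.8; 0 0 0 0 0 0 0.8; 0 0 0 0 0 0 0.8; 0 0 0 0 0 0 0.8"
}}

```text
clock: 3.5
ee_pos: [472.1, -195.3, 4.2]
ee_rot: [3.141, 0.001, 1.563]
ft_force: [-2.4, 0.5, 7.0]
grip_width: 33.0
```

Emit:
{"method": "jog_arm", "body": {
  "targets": "0 0 0 0 0 1 0.8; 0 0 0 0 0 3 0.8; 0 0 0 0 0 4 0.8; 0 0 0 0 0 4 0.8; 0 0 0 0 0 4 0.8"
}}

```text
clock: 3.92
ee_pos: [471.2, -194.5, 165.6]
ee_rot: [-3.141, -0.001, 1.564]
ft_force: [0.1, -0.5, -1.2]
grip_width: 33.1
```

Emit:
{"method": "jog_arm", "body": {
  "targets": "0 0 0 0 3.5 4 0.8; 0 0 0 0 3.5 3 0.8; 0 0 0 0 3.5 0 0.8; 0 0 0 0 3.5 0 0.8; 0 0 0 0 3.5 0 0.8"
}}

```text
clock: 4.33
ee_pos: [471.4, -29.5, 223.3]
ee_rot: [3.14, 0.001, 1.563]
ft_force: [0.0, 0.4, -1.6]
grip_width: 33.2
```

Emit:
{"method": "jog_arm", "body": {
  "targets": "0 0 0 0 3.5 0 0.8; 0 0 0 0 3 0 0.8; 0 0 0 0 3 0 0.8; 0 0 0 0 0 0 0.8; 0 0 0 0 0 0 0.8"
}}

```text
clock: 4.75
ee_pos: [471.3, 65.9, 222.4]
ee_rot: [3.141, -0.0, 1.568]
ft_force: [0.2, 0.2, -0.9]
grip_width: 33.0
```

```bash
python3 - <<'E'
from h import *
s=observe(); print(s["ee_pos"],s["ee_rot"],s["q"],s["qvel"],s["ft_force"]); im=get_image("wrist"); cv2.imwrite("pics/w3.png",im[...,::-1])
E
```

```text
[471.28413035  65.93537014 222.412399  ] [ 3.14117654e+00 -1.85923544e-04  1.56773159e+00] [ 0.32114007  0.22639704 -0.64623235  1.92389482  0.15725585  1.04080556
 -0.39570069] [0.03783855 0.00444837 0.04475371 0.00559746 0.01198028 0.00185699
 0.01636427] [ 0.23264365  0.1825213  -0.92262643]
```

View pics/w3.png

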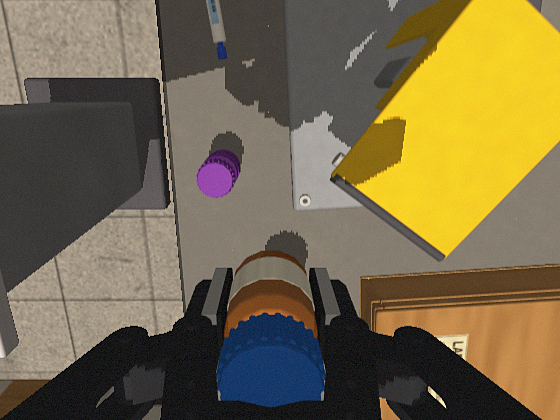

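The jar is held upright. Hood front edge corners appear at about (332,178) and (443,259), and the plate's front corner at (297,208). I'm moving on to see the anvil.

Emit:
{"method": "jog_arm", "body": {
  "targets": "0 0 0 0.5 3.5 0.5 0.8; 0 0 0 0.5 3.5 0.5 0.8; 0 0 0 0.5 3.5 0 0.8; 0 0 0 0.5 3.5 0 0.8; 0 0 0 0 0 0 0.8"
}}

```text
clock: 5.22
ee_pos: [491.6, 210.1, 232.5]
ee_rot: [3.141, -0.004, 1.569]
ft_force: [-0.4, 0.6, -0.3]
grip_width: 32.8
```

Emit:
{"method": "jog_arm", "body": {
  "targets": "0 0 0 0 0 0 0.8; 0 0 0 0 0 0 0.8; 0 0 0 0 0 0 0.8"
}}

```text
clock: 5.47
ee_pos: [492.1, 201.8, 231.6]
ee_rot: [-3.141, 0.001, 1.561]
ft_force: [0.0, 0.1, -1.3]
grip_width: 32.5
```

```bash
python3 - <<'E'
from h import *
np.set_printoptions(precision=1,suppress=True)
s=dict(ee_pos=np.array([471.28413035,65.93537014,222.412399]),ee_rot=[ 3.14117654e+00,-1.85923544e-04,1.56773159e+00])
for p,z in [((332,178),138),((443,259),138),((333,174),142),((444,255),142),((297,208),12)]: print(p,ray("wrist",*p,z,s))
s=observe(); print(repr(s["ee_pos"]),repr(s["ee_rot"]),s["q"],s["qvel"]); im=get_image("wrist"); cv2.imwrite("pics/w4.png",im[...,::-1])
E
```

```text
(332, 178) [511.3  94.2 138. ]
(443, 259) [589.6  37.6 138. ]
(333, 174) [511.1  97.7 142. ]
(444, 255) [587.8  42.5 142. ]
(297, 208) [498.8  34.   12. ]
array([492.1, 201.8, 231.6]) array([-3.1,  0. ,  1.6]) [ 0.1  0.3 -0.7  1.8  0.2  1.1 -0.7] [ 0. -0. -0. -0. -0. -0. -0.]
```

View pics/w4.png

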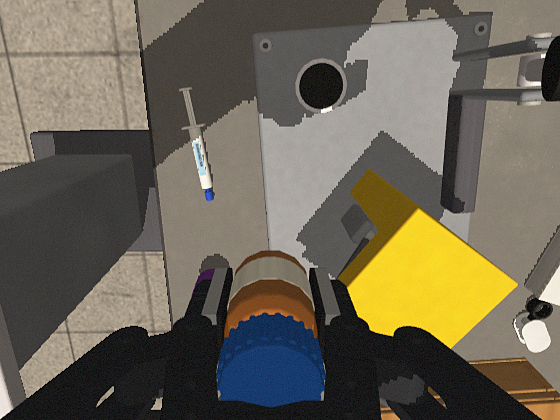

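```bash
python3 - <<'E'
from h import *
np.set_printoptions(precision=2,suppress=True)
a=cv2.imread("pics/w4.png")
cv2.imwrite("pics/c5.png",cv2.resize(a[0:150,240:440],None,fx=4,fy=4,interpolation=cv2.INTER_CUBIC))
s=observe(); print(s["ee_pos"])
for p,z in [((322,84),20),((254.5,35),12),((492,12),12),((268,210),12),((266,45),12)]: print(p,ray("wrist",*p,z,s))
E
```

```text
[492.07 201.85 231.68]
(322, 84) [540.65 287.48  20.  ]
(254.5, 35) [479.8 329.7  12. ]
(492, 12) [689.17 345.85  12.  ]
(268, 210) [489.83 164.53  12.  ]
(266, 45) [489.99 321.38  12.  ]
```

View pics/c5.png

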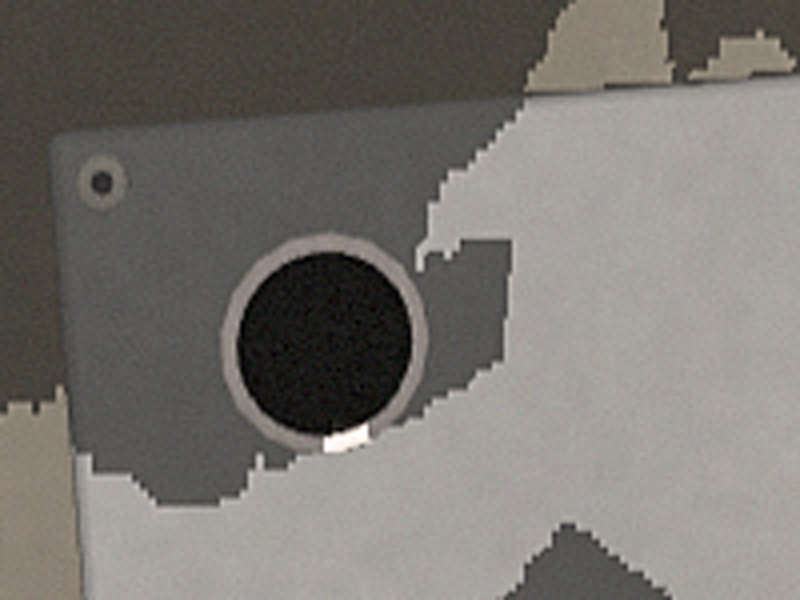

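```bash
python3 - <<'E'
from h import *
np.set_printoptions(precision=1,suppress=True)
s=observe()
for z in (180,210,240): print(ray("wrist",543,75,z,s), ray("wrist",525,55,z,s))
for z in (12,): print(ray("wrist",321.1,85.9,20,s))
# scene: presser arm tip
for z in (200,220,240,260): print("scene tip",ray("scene",165+278/4,95+45/4,z))
R=lambda a:np.array([[np.cos(a),-np.sin(a)],[np.sin(a),np.cos(a)]])
A=np.array([540,286]);a=np.radians(4.3)
hinge=A+R(a)@[135,0]; tip=hinge-R(a)@[140*np.cos(1.2),0]
print(hinge,tip,104+140*np.sin(1.2), proj("scene",[*tip,234]),proj("scene",[*hinge,104]),proj("wrist",[*tip,234],s),proj("wrist",[*hinge,104],s))
im=get_image("scene"); cv2.imwrite("pics/s1.png",im[...,::-1]); b=im[...,::-1][60:260,140:400]; cv2.imwrite("pics/c6.png",cv2.resize(b,None,fx=3,fy=3,interpolation=cv2.INTER_CUBIC))
E
```

```text
[629.1 288.7 180. ] [618.3 297.9 180. ]
[608.3 287.8 210. ] [599.2 295.7 210. ]
[587.5 287.  240. ] [580.  293.4 240. ]
[539.9 285.9  20. ]
scene tip [707.4 399.5 200. ]
scene tip [661.6 338.  220. ]
scene tip [615.9 276.5 240. ]
scene tip [570.2 215.1 260. ]
[674.6 296.1] [624.  292.3] 234.48547203541168 [233.3 106.8] [248.9 152.6] [638.1  58.5] [534.2  66.8]
```

View pics/c6.png

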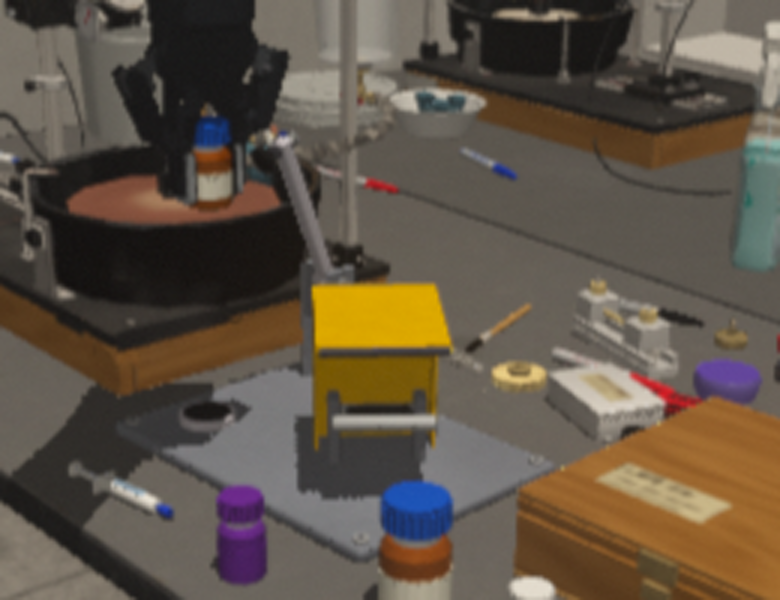

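```bash
python3 - <<'E'
import cv2
b=cv2.imread("pics/s1.png")[0:160,140:300]; cv2.imwrite("pics/c7.png",cv2.resize(b,None,fx=3.7,fy=3.7,interpolation=cv2.INTER_CUBIC))
E
```

```text
(no output)
```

View pics/c7.png

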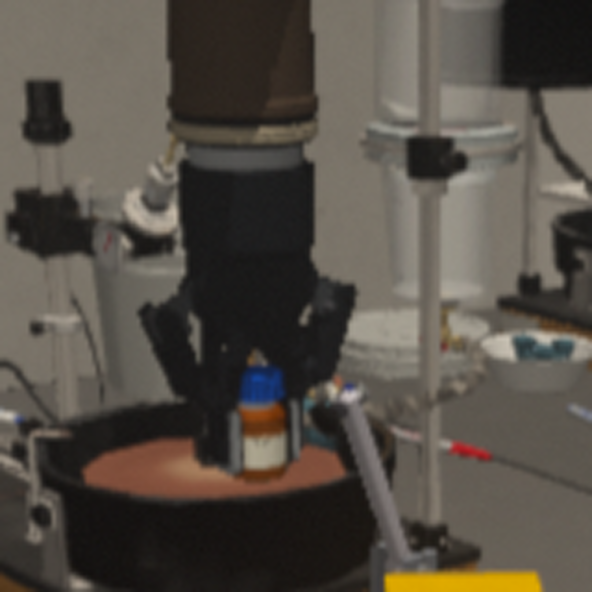

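```bash
python3 - <<'E'
from h import *
np.set_printoptions(precision=1,suppress=True)
s=dict(ee_pos=np.array([463.26178076, -191.85569265,  231.82319288]),ee_rot=[ 3.13811226, -0.00322821,  1.57956304])
for z in (70,80,90,100,110): print(z,ray("scene",279,226,z),ray("wrist",295,1,z,s))
print("base",ray("scene",200+297/3.8,215+188/3.8,0))
print("turntable corner",ray("scene",140+122/3,60+392/3,0),ray("scene",140+385/3,60+268/3,50),"platter",ray("scene",140+190/3,60+300/3,60))
print("purple",ray("scene",220,225,55))
E
```

```text
70 [505.3 -16.8  70. ] [481.4 -47.9  70. ]
80 [492.4 -31.2  80. ] [480.8 -49.9  80. ]
90 [479.5 -45.6  90. ] [480.2 -52.   90. ]
100 [466.6 -60.  100. ] [479.7 -54.1 100. ]
110 [453.8 -74.5 110. ] [479.1 -56.1 110. ]
base [481.8 -43.    0. ]
turntable corner [527.4 402.3   0. ] [831.9 403.2  50. ] platter [616.2 423.3  60. ]
purple [431.5  86.6  55. ]
```

Emit:
{"method": "jog_arm", "body": {
  "targets": "0 0 6.9 -0.6 1 0 0.8; 0 0 6.9 -0.6 1 0 0.8; 0 0 6.9 -0.6 1 0 0.8; 0 0 6.9 -0.6 1 0 0.8; 0 0 6.9 -0.6 1 0 0.8"
}}

```text
clock: 5.98
ee_pos: [461.8, 253.2, 231.9]
ee_rot: [3.141, 0.001, 2.17]
ft_force: [0.3, 0.8, -1.0]
grip_width: 32.9
```

Emit:
{"method": "jog_arm", "body": {
  "targets": "0 0 6.9 -0.6 1 0 0.8; 0 0 6.9 -0.6 1 0 0.8; 0 0 6.9 -0.6 1 0 0.8; 0 0 6.9 -0.6 1 0 0.8; 0 0 6.9 -0.6 1 0 0.8"
}}

```text
clock: 6.4
ee_pos: [432.0, 303.2, 231.9]
ee_rot: [-3.141, 0.001, 2.772]
ft_force: [-0.6, 0.3, -0.7]
grip_width: 33.0
```

Emit:
{"method": "jog_arm", "body": {
  "targets": "0 0 6.9 -0.6 1 0 0.8; 0 0 0 0 0 0 0.8; 0 0 0 0 0 0 0.8; 0 0 0 0 0 0 0.8"
}}

```text
clock: 6.73
ee_pos: [426.5, 312.7, 231.7]
ee_rot: [-3.141, 0.0, 2.883]
ft_force: [-0.3, 0.3, -0.8]
grip_width: 32.6
```

```bash
python3 - <<'E'
from h import *
s=observe(); print(s["ee_pos"],s["ee_rot"],s["q"],s["qvel"])
im=get_image("wrist"); cv2.imwrite("pics/w5.png",im[...,::-1])
print(proj("wrist",[540,286,20],s))
E
```

```text
[426.52035084 312.73545723 231.65730719] [-3.14084498e+00  4.45827785e-04  2.88273677e+00] [ 0.04816066  0.41744124 -1.00133981  1.78151771  0.38337678  1.15447963
  0.23838988] [-0.00099916 -0.00050554  0.00555462 -0.0012469   0.00197268 -0.00146456
  0.00802603]
[273.28076237 281.19558434]
```

View pics/w5.png

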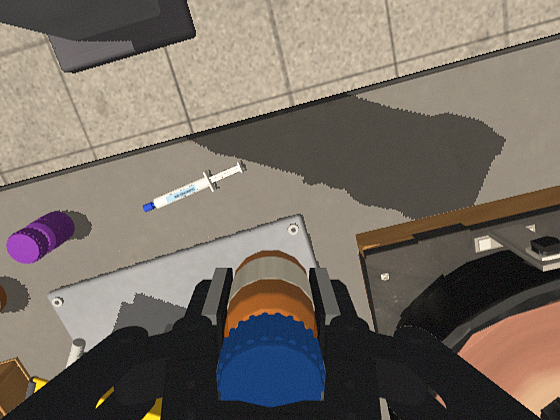

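Emit:
{"method": "jog_arm", "body": {
  "targets": "0 0 0 0 0 -4 0.8; 0 0 0 0 0 -4 0.8; 0 0 0 0 0 -4 0.8; 0 0 0 0 0 -4 0.8; 0 0 0 0 0 -3.6 0.8"
}}

```text
clock: 7.2
ee_pos: [426.2, 312.5, 33.6]
ee_rot: [-3.141, 0.0, 2.884]
ft_force: [1.1, 0.3, -0.2]
grip_width: 33.0
```

Emit:
{"method": "jog_arm", "body": {
  "targets": "0 0 0 0 0 0 0.8; 0 0 0 0 0 0 0.8; 0 0 0 2.5 -0.6 0 0.8; 0 0 0 2.5 -0.6 0 0.8; 0 0 0 2.5 -0.6 0 0.8"
}}

```text
clock: 7.62
ee_pos: [503.3, 296.8, 39.4]
ee_rot: [3.139, 0.003, 2.887]
ft_force: [0.2, 0.9, -0.3]
grip_width: 32.9
```

Emit:
{"method": "jog_arm", "body": {
  "targets": "0 0 0 2 -0.5 0 0.8; 0 0 0 1 -0.2 0 0.8; 0 0 0 0.7 -0.2 0 0.8; 0 0 0 0 0 0 0.8; 0 0 0 0 0 0 0.8"
}}

```text
clock: 8.03
ee_pos: [537.2, 287.6, 36.8]
ee_rot: [3.141, 0.0, 2.888]
ft_force: [-0.4, 0.7, -0.3]
grip_width: 32.8
```

```bash
python3 - <<'E'
from h import *
s=observe(); print(s["ee_pos"],s["ee_rot"],s["q"],s["ft_force"])
for n in ("scene","side"):
  im=get_image(n)[...,::-1]; cv2.imwrite(f"pics/{n}2.png",im); b=im[100:260,150:350]; cv2.imwrite(f"pics/{n}2c.png",cv2.resize(b,None,fx=3.7,fy=3.7,interpolation=cv2.INTER_CUBIC))
p=s["ee_pos"]; print(proj("scene",[539.5,285.5,20]),proj("side",[539.5,285.5,20]))
E
```

```text
[537.20595632 287.61262014  36.77754925] [3.14075171e+00 1.34075086e-04 2.88823366e+00] [-0.02861683  0.75243974 -0.7864814   1.76187797  0.65860594  0.91061372
  0.21449738] [-0.36898781  0.72038173 -0.30832648]
[209.31107983 196.69154714] [223.90560539 209.47787465]
```

View pics/scene2c.png

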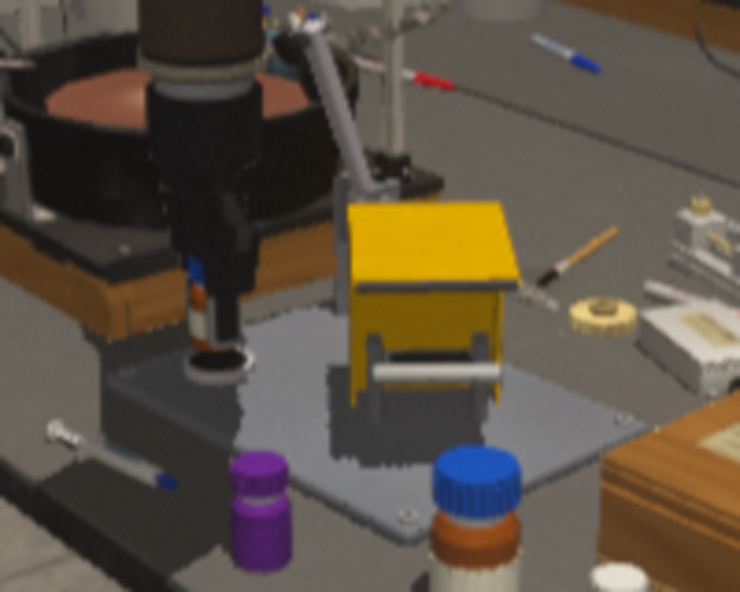

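View pics/side2c.png

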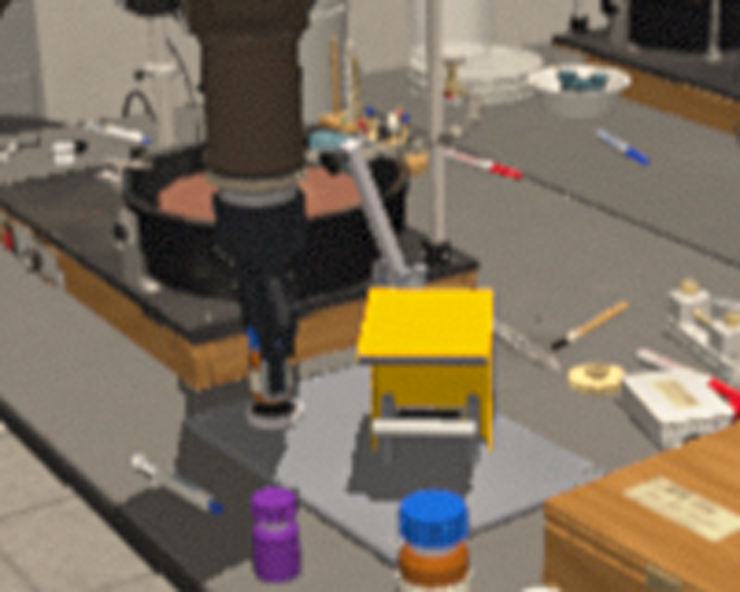

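Emit:
{"method": "jog_arm", "body": {
  "targets": "0 0 0 0.13 -0.3 0 0.8; 0 0 0 0 0 -0.6 0.8; 0 0 0 0 0 -0.4 0.8; 0 0 0 0 0 0 0.8; 0 0 0 0 0 0 0.8"
}}

```text
clock: 8.55
ee_pos: [538.5, 284.0, 25.2]
ee_rot: [-3.141, -0.001, 2.888]
ft_force: [0.5, 0.6, -1.3]
grip_width: 32.6
```

Emit:
{"method": "jog_arm", "body": {
  "targets": "0 0 0 0 0 -0.2 0.8; 0 0 0 0 0 0 0.8; 0 0 0 0 0 0 0.8"
}}

```text
clock: 8.8
ee_pos: [539.0, 284.3, 24.3]
ee_rot: [3.141, 0.0, 2.888]
ft_force: [-2.0, -0.7, 3.9]
grip_width: 32.8
```

Contact force is 3.9 N at the expected height, so I'm releasing gently.

Emit:
{"method": "jog_arm", "body": {
  "targets": "0 0 0 0 0 0 0.55; 0 0 0 0 0 0 0.5; 0 0 0 0 0 0 0.4; 0 0 0 0 0 0 0.3; 0 0 0 0 0 0 0.2"
}}

```text
clock: 9.22
ee_pos: [539.0, 284.0, 23.6]
ee_rot: [-3.142, -0.0, 2.888]
ft_force: [-0.1, 0.1, -0.4]
grip_width: 68.1
```

Emit:
{"method": "jog_arm", "body": {
  "targets": "0 0 0 0 0 0 0.2; 0 0 0 0 0 0 0.2; 0 0 0 0 0 0 0.2"
}}

```text
clock: 9.47
ee_pos: [539.0, 284.0, 23.7]
ee_rot: [-3.142, -0.0, 2.888]
ft_force: [-0.1, -0.1, 0.2]
grip_width: 68.4
```

```bash
python3 - <<'E'
from h import *
s=observe(); print(s["ee_pos"],s["ee_rot"],s["grip_width"],s["ft_force"])
im=get_image("wrist")[...,::-1]; cv2.imwrite(f"pics/w6.png",im)
print(proj("wrist",[538.5,284.5,20],s))
E
```

```text
[539.04885719 284.0083925   23.72134988] [-3.14158870e+00 -5.69963696e-05  2.88811697e+00] 68.4292062770147 [-0.11023543 -0.11527984  0.23271443]
[270.39686182 277.39271266]
```

View pics/w6.png

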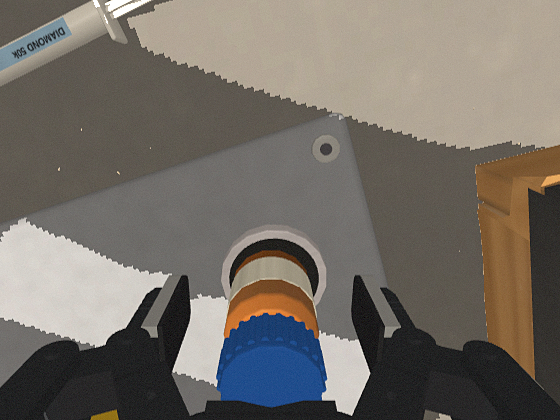

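```bash
python3 - <<'E'
from h import *
im=cv2.imread("pics/w6.png"); cv2.imwrite("pics/c8.png",cv2.resize(im[210:360,190:360],None,fx=4,fy=4,interpolation=cv2.INTER_CUBIC))
s=observe(); a=s["ee_rot"][2]; t=np.array([np.cos(a),np.sin(a)]); n=np.array([-t[1],t[0]])
for u,v,z in [(274,229,20),(221,270,20),(327,270,20),(274,238,20),(274.5,250,20),(274,257,28),(230,290,28),(319,290,28)]:
  p=ray("wrist",u,v,z,s)[:2]; d=p-s["ee_pos"][:2]; print((u,v),p,"along toolx",d@t,"lat",d@n)
E
```

```text
(274, 229) [516.47110895 291.85722487] along toolx 23.783880484273947 lat -1.8818513178117786
(221, 270) [529.43756868 264.24920293] along toolx 4.310264372138125 lat 21.593885707570255
(327, 270) [541.23573873 309.8100052 ] along toolx 4.31078644433884 lat -25.46972571345871
(274, 238) [520.490001   290.82899292] along toolx 19.635554647094054 lat -1.8939767167507806
(274.5, 250) [526.00821507 289.64202846] along toolx 13.995992829917473 lat -2.1283131545414924
(274, 257) [525.51692205 289.4692426 ] along toolx 14.428280003694832 lat -1.8378797167408392
(230, 290) [535.81737878 267.39770293] along toolx -1.0764939796829842 lat 16.946535531470804
(319, 290) [545.36447664 304.26792583] along toolx -1.075482462406755 lat -21.13968786586768
```

View pics/c8.png

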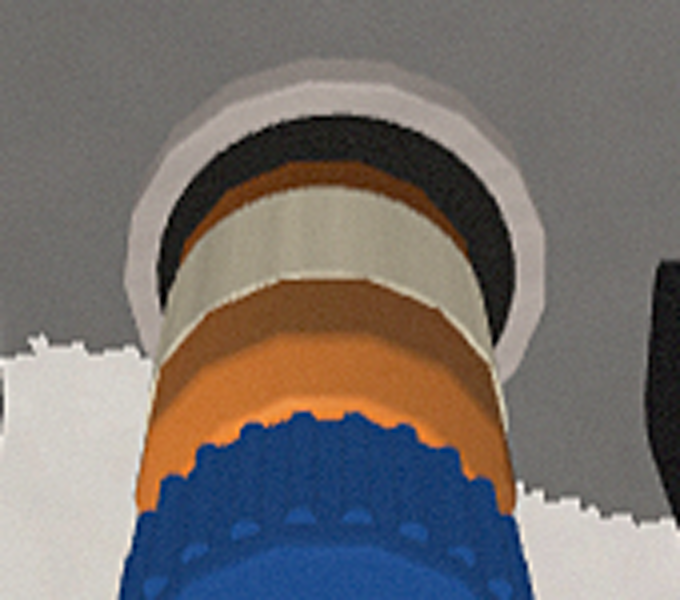

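The jar stands upright on the anvil about 2.5 mm past its centre, away from the camera. I'll nudge it in.

Emit:
{"method": "jog_arm", "body": {
  "targets": "0 0 0 0 0 0 0.5; 0 0 0 0 0 0 0.8; 0 0 0 0 0 0 0.8; 0 0 0 0 0 0 0.8; 0 0 0 0 0 0 0.8"
}}

```text
clock: 9.93
ee_pos: [539.1, 284.1, 23.9]
ee_rot: [3.141, 0.0, 2.888]
ft_force: [-0.5, -0.5, 1.4]
grip_width: 32.7
```

Emit:
{"method": "jog_arm", "body": {
  "targets": "0 0 0 0 0 0.3 0.8; 0 0 0 -0.2 0.17 0.1 0.8; 0 0 0 0 0 0 0.8; 0 0 0 0 0 -0.2 0.8; 0 0 0 0 0 -0.2 0.8"
}}

```text
clock: 10.35
ee_pos: [537.1, 285.8, 23.8]
ee_rot: [3.141, 0.0, 2.888]
ft_force: [-4.7, -2.4, 31.3]
grip_width: 33.0
```

Emit:
{"method": "jog_arm", "body": {
  "targets": "0 0 0 0 0 0 0.8; 0 0 0 0 0 0 0.8; 0 0 0 0 0 0 0.55; 0 0 0 0 0 0 0.5; 0 0 0 0 0 0 0.3"
}}

```text
clock: 10.77
ee_pos: [537.0, 285.7, 23.5]
ee_rot: [-3.141, -0.0, 2.888]
ft_force: [0.4, -0.0, -0.2]
grip_width: 53.5
```

Emit:
{"method": "jog_arm", "body": {
  "targets": "0 0 0 0 0 0 0.2; 0 0 0 0 0 0 0.2; 0 0 0 0 0 0 0.2"
}}

```text
clock: 11.02
ee_pos: [537.0, 285.8, 23.7]
ee_rot: [-3.142, -0.0, 2.888]
ft_force: [-0.2, 0.1, -1.2]
grip_width: 68.4
```

```bash
python3 - <<'E'
from h import *
s=observe(); print(s["ee_pos"],s["ee_rot"],s["grip_width"],s["ft_force"])
im=get_image("wrist")[...,::-1]; cv2.imwrite(f"pics/w7.png",im)
cv2.imwrite("pics/c9.png",cv2.resize(im[210:360,190:360],None,fx=4,fy=4,interpolation=cv2.INTER_CUBIC))
E
```

```text
[537.00229937 285.75346915  23.66989048] [-3.14158989e+00 -1.09560459e-04  2.88816912e+00] 68.38672840714773 [-0.20466076  0.12091766 -1.23634366]
```

View pics/c9.png

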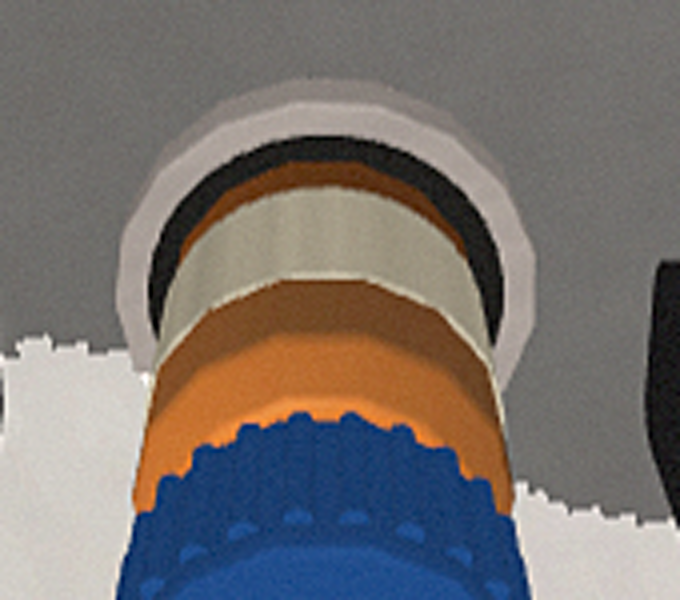

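The jar is now centred, with an even black ring round it. I'm withdrawing level along -x, away from the presser, and closing the fingers.

Emit:
{"method": "jog_arm", "body": {
  "targets": "0 0 0 -1 0.26 0 0.2; 0 0 0 -2.5 0.65 0 0.2; 0 0 0 -3 0.78 0 0.2; 0 0 0 -3 0.78 0 0.2; 0 0 0 -2.2 0.5 0 0.2"
}}

```text
clock: 11.48
ee_pos: [416.5, 316.2, 23.9]
ee_rot: [3.141, -0.001, 2.89]
ft_force: [0.1, 0.4, 0.3]
grip_width: 68.5
```

Emit:
{"method": "jog_arm", "body": {
  "targets": "0 0 0 0 0 4 0.2; 0 0 0 0 0 4 0.4; 0 0 -6.9 0 0 4 0.6; 0 0 -6.9 0 0 4 0.8; 0 0 -6.9 0 -1.5 4 1"
}}

```text
clock: 11.9
ee_pos: [418.2, 303.4, 225.0]
ee_rot: [3.139, -0.002, 2.525]
ft_force: [1.2, -0.4, 0.6]
grip_width: 20.2
```

```bash
python3 - <<'E'
from h import *
s=observe(); print(s["ee_pos"],s["ee_rot"],s["q"])
im=get_image("scene")[...,::-1]; b=im[100:260,150:350]; cv2.imwrite("pics/c10.png",cv2.resize(b,None,fx=3.7,fy=3.7,interpolation=cv2.INTER_CUBIC))
E
```

```text
[418.20577436 303.37173556 225.00383276] [ 3.13949405e+00 -1.58398203e-03  2.52471697e+00] [ 0.01406501  0.37013568 -0.92105677  1.82149772  0.32552906  1.10933191
 -0.06758689]
```

View pics/c10.png

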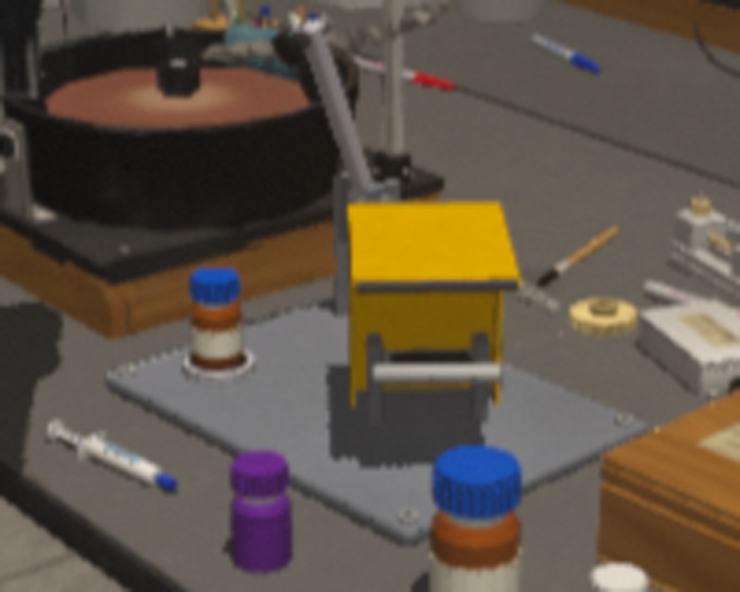

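The jar stands upright, centred on the anvil. I'm turning and moving to in front of the hood.

Emit:
{"method": "jog_arm", "body": {
  "targets": "0 0 -7 0.6 -2.3 0 1; 0 0 -7 0.6 -2.3 0 1; 0 0 -7 0.6 -2.3 0 1; 0 0 -7 0.6 -2.3 0 1; 0 0 -7 0.6 -2.3 0 1"
}}

```text
clock: 12.37
ee_pos: [449.3, 184.8, 222.7]
ee_rot: [3.141, 0.001, 1.91]
ft_force: [0.5, 0.1, -0.4]
grip_width: 0.4
```

Emit:
{"method": "jog_arm", "body": {
  "targets": "0 0 -7 0.6 -2.3 0 1; 0 0 -7 0.6 -2.3 0 1; 0 0 -7 0.6 -2.3 0 1; 0 0 -7 0.6 -2.3 0 1; 0 0 -7 0.6 -2.3 0 1"
}}

```text
clock: 12.78
ee_pos: [479.4, 70.0, 222.7]
ee_rot: [3.141, 0.0, 1.3]
ft_force: [0.9, 0.3, -0.4]
grip_width: -0.2
```

Emit:
{"method": "jog_arm", "body": {
  "targets": "0 0 -7 0.6 -2.3 0 1; 0 0 -7 0.6 -2.3 0 1; 0 0 -7 0.6 -2.3 0 1; 0 0 0 0 0 0 1; 0 0 0 0 0 0 1"
}}

```text
clock: 13.2
ee_pos: [497.5, 1.0, 222.4]
ee_rot: [-3.141, 0.001, 0.937]
ft_force: [-0.5, 0.2, 0.2]
grip_width: -0.1
```

Emit:
{"method": "jog_arm", "body": {
  "targets": "5.4 -3.9 0 0 0 0 1; 5.4 -3.9 0 0 0 0 1; 5.4 -3.9 0 0 0 0 1; 5.4 -3.9 0 0 0 0 1; 5.4 -3.9 0 0 0 0 1"
}}

```text
clock: 13.62
ee_pos: [496.9, 3.9, 222.7]
ee_rot: [-3.137, -0.544, 0.942]
ft_force: [0.7, 0.3, -1.1]
grip_width: -0.0
```

Emit:
{"method": "jog_arm", "body": {
  "targets": "5.4 -3.9 0 0 0 0 1; 0 0 0 0 0 0 1; 0 0 0 0 0 0 1"
}}

```text
clock: 13.87
ee_pos: [495.6, 3.3, 220.9]
ee_rot: [-3.125, -0.634, 0.934]
ft_force: [0.2, 0.2, 0.3]
grip_width: 0.0
```

```bash
python3 - <<'E'
from h import *
from scipy.spatial.transform import Rotation as Ro
s=observe(); print(s["ee_pos"],s["ee_rot"],s["q"]); R=Ro.from_euler("xyz",s["ee_rot"]).as_matrix(); print(R, np.degrees(np.arctan2(R[1,2],R[0,2])),np.degrees(np.arccos(-R[2,2])))
im=get_image("wrist")[...,::-1]; cv2.imwrite(f"pics/w8.png",im)
print(proj("wrist",[550.5,66,138],s),proj("wrist",[555,74,86],s))
E
```

```text
[495.59876364   3.3223116  220.91666516] [-3.12514139 -0.63353634  0.93402139] [ 0.87355991  0.20359924 -0.63574764  2.13982248 -0.73288871  0.74418545
  0.15793455]
[[ 0.47921581  0.80969946  0.33873145]
 [ 0.64798916 -0.58669499  0.48569439]
 [ 0.59199853 -0.01325812 -0.80582999]] 55.10743131626875 36.309512218679444
[281.69843607 183.29333615] [279.50081112 196.44115008]
```

View pics/w8.png

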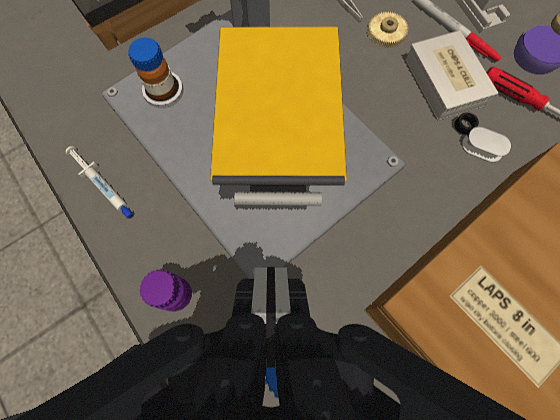

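```bash
python3 - <<'E'
from h import *
im=cv2.imread("pics/w8.png"); cv2.imwrite("pics/c11.png",cv2.resize(im[160:300,190:370],None,fx=4,fy=4,interpolation=cv2.INTER_CUBIC))
s=observe()
for u,v,z in [(278.5,200,80),(235,200,80),(322,200,80),(278,185,138),(211.5,181,138),(345.5,184,138)]: print((u,v,z),ray("wrist",u,v,z,s))
E
```

```text
(278.5, 200, 80) [554.53520299  74.57300046  80.        ]
(235, 200, 80) [523.50942961  97.18324569  80.        ]
(322, 200, 80) [585.4597911   52.03649468  80.        ]
(278, 185, 138) [548.39515389  67.56479141 138.        ]
(211.5, 181, 138) [511.15767808  98.6141005  138.        ]
(345.5, 184, 138) [588.21942887  39.46747645 138.        ]
```

View pics/c11.png

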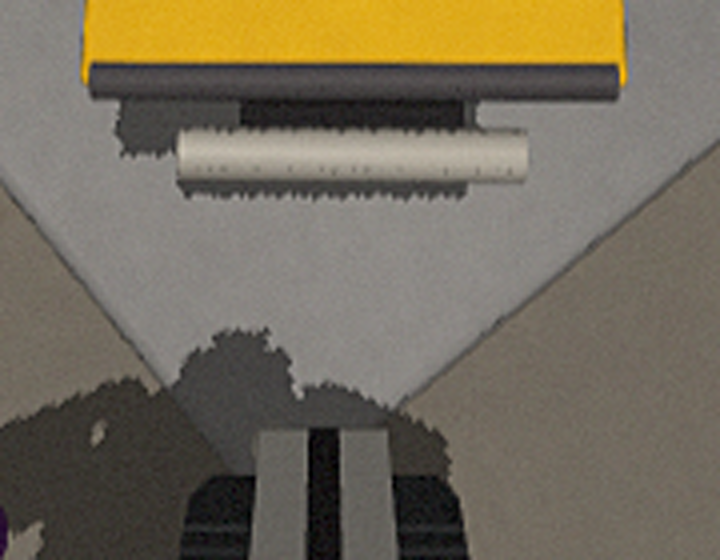

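Emit:
{"method": "jog_arm", "body": {
  "targets": "2.9 -2.1 0 0.6 0.6 -3 1; 0 0 0 0.6 0.6 -3 1; 0 0 0 0.6 0.6 -3 1; 0 0 0 0.6 0.6 -3 1; 0 0 0 0 0 0 1"
}}

```text
clock: 14.33
ee_pos: [519.4, 31.7, 97.5]
ee_rot: [-3.117, -0.699, 0.935]
ft_force: [-0.7, -0.0, -0.6]
grip_width: 0.0
```

Emit:
{"method": "jog_arm", "body": {
  "targets": "0 0 0 0 0 0 1; 0 0 0 0 0 0 1; 0 0 0 0 0 0 1"
}}

```text
clock: 14.58
ee_pos: [521.8, 27.6, 103.9]
ee_rot: [-3.133, -0.698, 0.942]
ft_force: [0.6, 0.2, 0.6]
grip_width: -0.1
```

```bash
cat > chk.py <<'E'
from h import *
from scipy.spatial.transform import Rotation as Ro
s=observe(); R=Ro.from_euler("xyz",s["ee_rot"]).as_matrix(); print(s["ee_pos"],"az",np.degrees(np.arctan2(R[1,2],R[0,2])),"tilt",np.degrees(np.arccos(-R[2,2])),s["q"],s["ft_force"])
u=np.array([.587,.809]);d=s["ee_pos"][:2]-[555,75];print("inward of bar",d@u,"lat",d@[.809,-.587])
E
python3 chk.py; python3 - <<'E'
from h import *
im=get_image("wrist")[...,::-1]; cv2.imwrite(f"pics/w9.png",im)
im=get_image("scene")[...,::-1]; b=im[60:260,150:400]; cv2.imwrite("pics/c12.png",cv2.resize(b,None,fx=3,fy=3,interpolation=cv2.INTER_CUBIC))
E
```

```text
[521.81026185  27.6014501  103.88100826] az 54.72400581581995 tilt 40.02050232188906 [ 0.85898078  0.51082657 -0.7208158   2.21960913 -0.92336716  0.40048214
  0.46468623] [0.61330493 0.22800765 0.59177884]
inward of bar -57.82780316575935 lat 0.9724506255925459
```

View pics/w9.png

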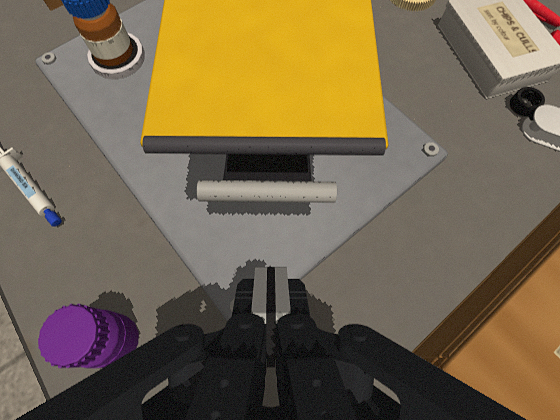

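View pics/c12.png

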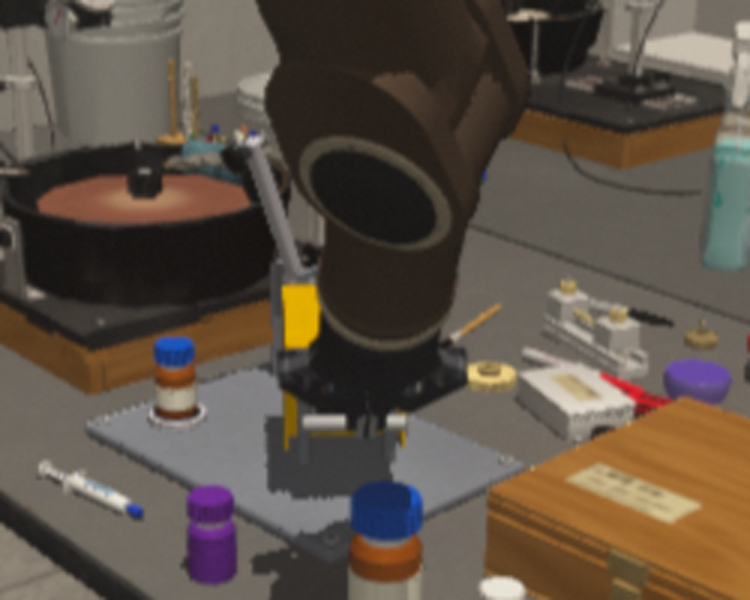

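```bash
python3 - <<'E'
from h import *
s=observe()
for u,v,z in [(267.5,191,80),(197,191,80),(338,191,80),(265,155,138)]: print(ray("wrist",u,v,z,s))
E
```

```text
[554.21379293  73.94227959  80.        ]
[522.47188207  96.97500222  80.        ]
[585.86154884  50.97787815  80.        ]
[547.63001928  65.00786866 138.        ]
```

Emit:
{"method": "jog_arm", "body": {
  "targets": "0 0 0 0.8 1.1 -0.3 1; 0 0 0 0.8 1.1 -0.3 1; 0 0 0 0.5 0.7 0 1; 0 0 0 0 0 0 1; 0 0 0 0 0 0 1"
}}

```text
clock: 15.1
ee_pos: [541.9, 56.4, 96.5]
ee_rot: [-3.13, -0.699, 0.94]
ft_force: [-0.1, 0.2, 0.0]
grip_width: -0.1
```

```bash
python3 chk.py
```

```text
[541.86632852  56.44014562  96.48011721] az 54.85150374675759 tilt 40.0262307297909 [ 0.78946041  0.5463883  -0.73716716  2.20012356 -0.94013985  0.33565405
  0.43005613] [-0.07859857  0.21993602  0.01280645]
inward of bar -22.724387351659313 lat 0.26949429175738143
```

Emit:
{"method": "jog_arm", "body": {
  "targets": "0 0 0 0.5 0.7 0 1; 0 0 0 0.5 0.68 0 1; 0 0 0 0 0 0 1; 0 0 0 0 0 0 1; 0 0 0 0 0 0 1"
}}

```text
clock: 15.52
ee_pos: [551.6, 70.3, 95.6]
ee_rot: [-3.128, -0.698, 0.938]
ft_force: [0.1, 1.1, -0.5]
grip_width: -0.3
```

```bash
python3 chk.py; python3 - <<'E'
from h import *
im=get_image("wrist")[...,::-1]; cv2.imwrite(f"pics/w10.png",im[100:400,100:460])
E
```

```text
[551.57113085  70.29694267  95.63582881] az 54.93681448604176 tilt 40.0267524395899 [ 0.75226167  0.5558599  -0.73788895  2.18730575 -0.94412316  0.31474456
  0.40590308] [ 0.08766394  1.10155261 -0.49951276]
inward of bar -5.817519577639275 lat -0.013260490645907445
```

View pics/w10.png

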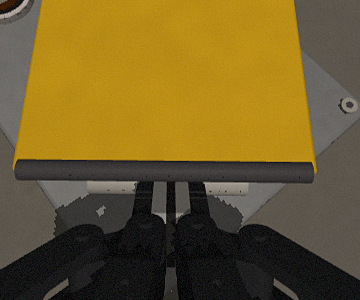

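Emit:
{"method": "jog_arm", "body": {
  "targets": "0 0 0 0 0 -0.5 1; 0 0 0 0 0 -0.5 1; 0 0 0 0 0 -0.5 1; 0 0 0 0 0 0 1"
}}

```text
clock: 15.9
ee_pos: [550.8, 69.2, 78.9]
ee_rot: [-3.126, -0.697, 0.935]
ft_force: [-0.9, 0.1, 0.4]
grip_width: -0.2
```

Emit:
{"method": "jog_arm", "body": {
  "targets": "0 0 0 0 0 -0.4 1; 0 0 0 -0.06 -0.08 -0.4 1; 0 0 0 0 0 0 1"
}}

```text
clock: 16.15
ee_pos: [550.7, 69.3, 71.7]
ee_rot: [-3.127, -0.698, 0.936]
ft_force: [0.1, -0.3, -0.6]
grip_width: -0.3
```

No force yet, so I'm looking.

```bash
python3 chk.py; python3 - <<'E'
from h import *
im=get_image("wrist")[...,::-1]; cv2.imwrite(f"pics/w11.png",cv2.resize(im[180:380,150:400],None,fx=3,fy=3))
for n in ("scene","side"):
  im=get_image(n)[...,::-1]; b=im[100:260,190:350]; cv2.imwrite(f"pics/{n}3.png",cv2.resize(b,None,fx=3.7,fy=3.7,interpolation=cv2.INTER_CUBIC))
E
```

```text
[550.69955317  69.27312245  71.73490085] az 54.97164910359171 tilt 40.02309940157222 [ 0.77721596  0.62590308 -0.77247606  2.19532625 -0.9520652   0.2495855
  0.45392262] [ 0.1378551  -0.26956463 -0.5839371 ]
inward of bar -7.157406229163345 lat -0.1173843672602469
```

View pics/w11.png

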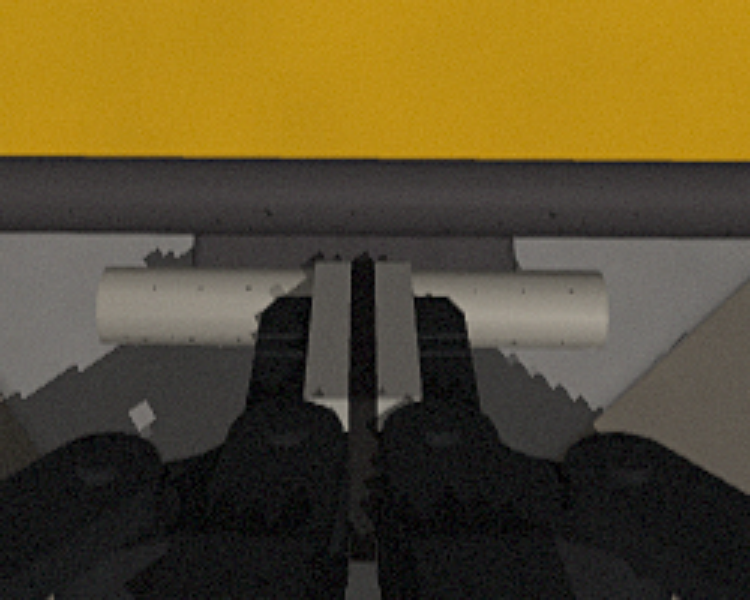

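View pics/scene3.png

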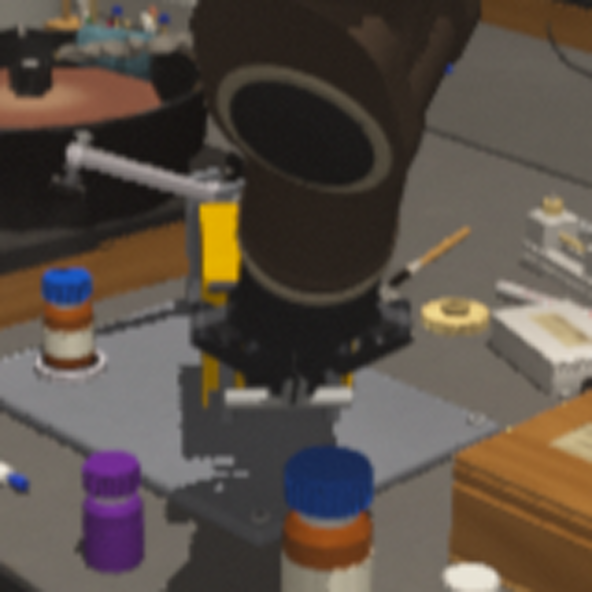

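View pics/side3.png

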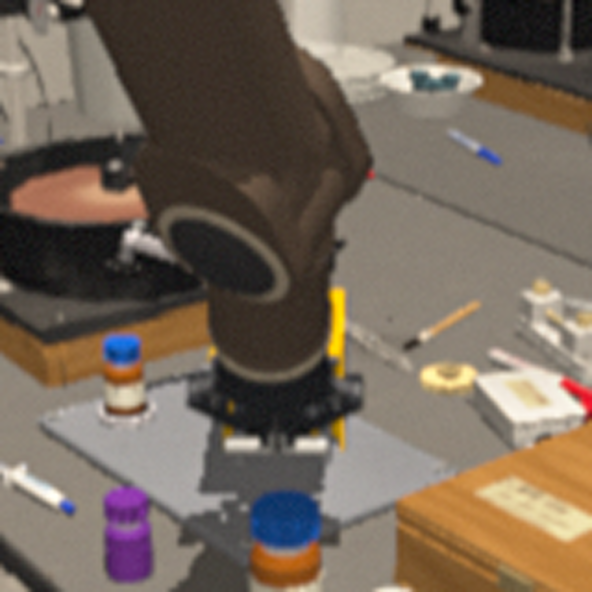

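The presser has already swung part of the way down, so the bar is being pressed. I'm continuing to the stop.

Emit:
{"method": "jog_arm", "body": {
  "targets": "0 0 0 -0.06 -0.08 -0.4 1; 0 0 0 -0.06 -0.08 -0.4 1; 0 0 0 0 0 0 1; 0 0 0 0 0 0 1"
}}

```text
clock: 16.63
ee_pos: [549.8, 67.8, 64.4]
ee_rot: [-3.128, -0.699, 0.937]
ft_force: [-2.1, -1.0, 2.4]
grip_width: -0.3
```

Emit:
{"method": "jog_arm", "body": {
  "targets": "0 0 0 0 0 -0.2 1; 0 0 0 0 0 -0.2 1; 0 0 0 0 0 0 1; 0 0 0 0 0 0 1"
}}

```text
clock: 16.97
ee_pos: [549.9, 67.7, 61.2]
ee_rot: [-3.129, -0.699, 0.938]
ft_force: [-8.8, -7.0, 13.7]
grip_width: -0.3
```

```bash
python3 chk.py; python3 - <<'E'
from h import *
for n in ("scene",):
  im=get_image(n)[...,::-1]; b=im[100:260,170:350]; cv2.imwrite(f"pics/{n}4.png",cv2.resize(b,None,fx=3.7,fy=3.7,interpolation=cv2.INTER_CUBIC))
E
```

```text
[549.87732391  67.67228408  61.19106334] az 54.897622949751586 tilt 40.06243540665304 [ 0.79237305  0.65864218 -0.78897606  2.1991038  -0.95498496  0.2202381
  0.47986359] [-8.82152273 -7.00416287 13.69189558]
inward of bar -8.935133044386335 lat 0.15712428722041424
```

View pics/scene4.png

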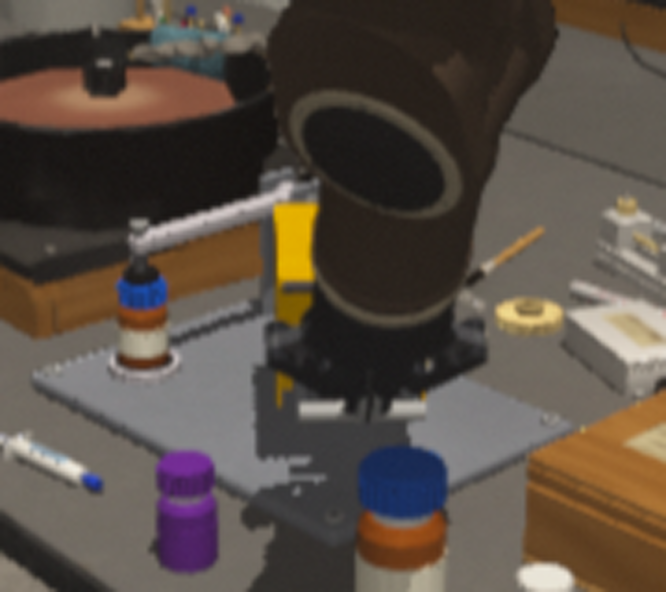

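Presser foot is on the cap. I'm pressing through to the rigid stop in small steps.

Emit:
{"method": "jog_arm", "body": {
  "targets": "0 0 0 0 0 -0.1 1; 0 0 0 0 0 0 1; 0 0 0 0 0 0 1"
}}

```text
clock: 17.27
ee_pos: [549.9, 67.6, 60.4]
ee_rot: [-3.129, -0.699, 0.938]
ft_force: [-9.6, -7.9, 17.2]
grip_width: -0.6
```

Emit:
{"method": "jog_arm", "body": {
  "targets": "0 0 0 0 0 -0.1 1; 0 0 0 0 0 0 1; 0 0 0 0 0 0 1"
}}

```text
clock: 17.52
ee_pos: [549.9, 67.6, 59.5]
ee_rot: [-3.129, -0.699, 0.938]
ft_force: [-10.7, -7.9, 19.9]
grip_width: 0.0
```

Emit:
{"method": "jog_arm", "body": {
  "targets": "0 0 0 0 0 -0.1 1; 0 0 0 0 0 0 1; 0 0 0 0 0 0 1"
}}

```text
clock: 17.77
ee_pos: [549.9, 67.6, 58.7]
ee_rot: [-3.129, -0.699, 0.939]
ft_force: [-12.8, -10.8, 23.4]
grip_width: 0.1
```

Emit:
{"method": "jog_arm", "body": {
  "targets": "0 0 0 0 0 -0.1 1; 0 0 0 0 0 0 1; 0 0 0 0 0 0 1"
}}

```text
clock: 18.02
ee_pos: [550.0, 67.6, 58.4]
ee_rot: [-3.13, -0.7, 0.939]
ft_force: [-17.0, -14.4, 32.5]
grip_width: -0.1
```

Emit:
{"method": "jog_arm", "body": {
  "targets": "0 0 0 0 0 -0.1 1; 0 0 0 0 0 0 1; 0 0 0 0 0 0 1"
}}

```text
clock: 18.27
ee_pos: [550.1, 67.7, 58.1]
ee_rot: [-3.13, -0.701, 0.94]
ft_force: [-22.3, -19.7, 44.9]
grip_width: 0.3
```

The force climbs steeply with almost no travel, so the pedal is on its stop. I'm letting it up along the same path.

Emit:
{"method": "jog_arm", "body": {
  "targets": "0 0 0 0 0 0.4 1; 0 0 0 0 0 0.5 1; 0 0 0 0.1 0.14 0.6 1; 0 0 0 0.08 0.1 0.8 1; 0 0 0 0 0 0.8 1"
}}

```text
clock: 18.68
ee_pos: [551.9, 70.9, 87.4]
ee_rot: [-3.128, -0.699, 0.938]
ft_force: [-0.6, -0.4, -0.4]
grip_width: -0.3
```

Emit:
{"method": "jog_arm", "body": {
  "targets": "0 0 0 0 0 0.7 1; 0 0 0 0 0 0.2 1; 0 0 0 0 0 0 1; 0 0 0 -0.6 -0.8 0 1; 0 0 0 -1.2 -1.6 0 1"
}}

```text
clock: 19.1
ee_pos: [533.6, 47.7, 96.0]
ee_rot: [-3.129, -0.7, 0.941]
ft_force: [-0.2, -0.3, 0.1]
grip_width: -0.2
```

```bash
python3 chk.py
```

```text
[533.63988322  47.65281792  96.00778189] az 55.08534795092498 tilt 40.10003678240196 [ 0.82203882  0.5451559  -0.74403639  2.20997942 -0.92947956  0.34808311
  0.44298174] [-0.19556681 -0.3400158   0.10216143]
inward of bar -34.66225884977773 lat -1.2275385950024322
```

Continuing out and up, then checking the cap.

Emit:
{"method": "jog_arm", "body": {
  "targets": "0 0 0 -1.5 -2 0 1; 0 0 0 -1.5 -2 1 1; 0 0 0 0 0 4 1; 0 0 0 0 0 4 1; 0 0 0 0 0 4 1"
}}

```text
clock: 19.52
ee_pos: [502.2, 5.2, 226.3]
ee_rot: [-3.124, -0.698, 0.933]
ft_force: [0.7, -0.9, 0.7]
grip_width: 0.2
```

Emit:
{"method": "jog_arm", "body": {
  "targets": "-5.4 3.9 0 0 0 0 1; -5.4 3.9 0 0 0 0 1; -5.4 3.9 0 0 0 0 1; 0 0 0 0 0 0 1; 0 0 0 0 0 0 1"
}}

```text
clock: 19.93
ee_pos: [502.5, 9.0, 224.8]
ee_rot: [-3.124, -0.405, 0.945]
ft_force: [-0.6, 0.7, -0.2]
grip_width: -0.1
```

```bash
python3 chk.py; python3 - <<'E'
from h import *
im=get_image("wrist")[...,::-1]; cv2.imwrite("pics/w12.png",im)
im=get_image("scene")[...,::-1]; b=im[100:260,170:350]; cv2.imwrite(f"pics/scene5.png",cv2.resize(b,None,fx=4,fy=4,interpolation=cv2.INTER_CUBIC))
E
```

```text
[502.46265042   9.00038735 224.7598885 ] az 56.64474572425647 tilt 23.200161308973613 [ 0.65949297  0.18076043 -0.58228311  2.03498841 -0.36383531  0.79339697
 -0.29226865] [-0.56915214  0.72300429 -0.18481606]
inward of bar -84.23311083530017 lat -3.7609431876580635
```

View pics/scene5.png

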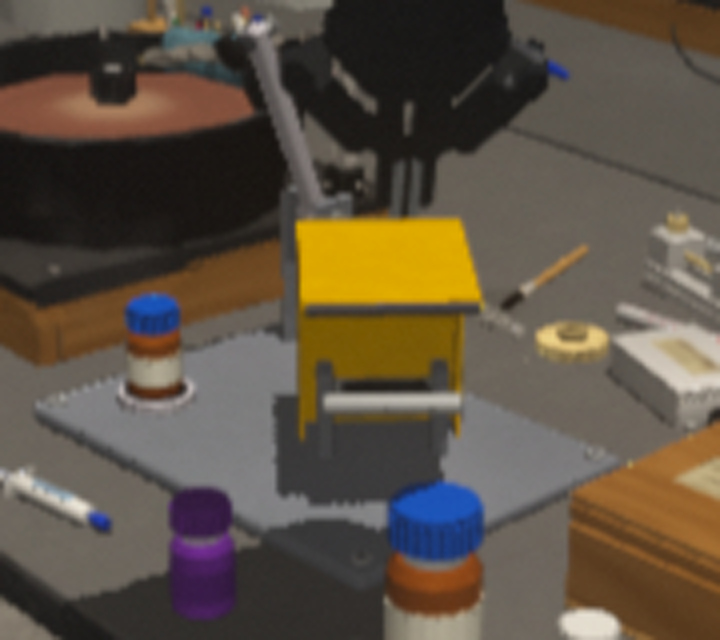

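View pics/w12.png

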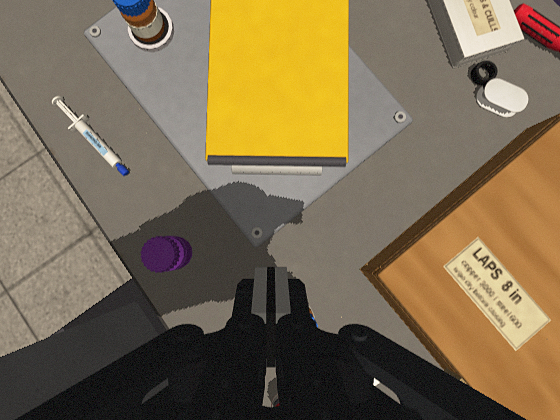

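The blue cap now sits down on the shoulder with no white neck showing. The pedal and presser are back up, and the purple and big jars are undisturbed. I'm returning to the standoff to pick the jar up.

Emit:
{"method": "jog_arm", "body": {
  "targets": "-4.8 3.2 0 -0.5 1.7 0 0.8; -4.8 3.2 0 -0.5 1.7 0 0.7; -4.8 3.2 0 -0.5 1.7 0 0.6; -4.8 3.2 0 -0.5 1.7 0 0.5; 0 0 6.5 -0.5 1.7 0 0.4"
}}

```text
clock: 20.45
ee_pos: [477.6, 92.9, 223.7]
ee_rot: [-3.134, -0.014, 1.05]
ft_force: [0.4, 1.3, -0.3]
grip_width: 50.8
```

Emit:
{"method": "jog_arm", "body": {
  "targets": "0 0 6.5 -0.4 1.7 0 0.3; 0 0 6.5 -0.4 1.7 0 0.2; 0 0 6.5 -0.4 1.7 0 0.2; 0 0 6.5 -0.4 1.7 0 0.2; 0 0 6.5 -0.4 1.7 0 0.2"
}}

```text
clock: 20.87
ee_pos: [456.7, 173.9, 222.8]
ee_rot: [-3.132, -0.019, 1.628]
ft_force: [-0.4, -0.3, 0.7]
grip_width: 68.5
```

Emit:
{"method": "jog_arm", "body": {
  "targets": "0 0 6.5 -0.4 1.7 0 0.2; 0 0 6.5 -0.4 1.7 0 0.2; 0 0 6.5 -0.4 1.7 0 0.2; 0 0 6.5 -0.4 1.7 0 0.2; 0 0 6.5 -0.4 1.7 0 0.2"
}}

```text
clock: 21.28
ee_pos: [437.1, 258.5, 222.8]
ee_rot: [-3.133, -0.021, 2.196]
ft_force: [0.5, 0.4, 0.4]
grip_width: 68.3
```

Emit:
{"method": "jog_arm", "body": {
  "targets": "0 0 6.5 -0.4 1.7 0 0.2; 0 0 6.5 -0.4 1.7 0 0.2; 0 0 6.5 -0.4 1.7 0 0.2; 0 0 0 0 0 0 0.2; 0 0 0 0 0 0 0.2"
}}

```text
clock: 21.7
ee_pos: [425.3, 309.7, 222.9]
ee_rot: [-3.135, -0.021, 2.531]
ft_force: [0.8, -1.3, -0.5]
grip_width: 68.4
```

```bash
python3 chk.py; python3 -c "
from h import *
print(observe()['ee_rot'])"
```

```text
[425.26730457 309.67142182 222.87811349] az 162.46372001326463 tilt 1.2902975122278124 [ 0.02124923  0.40974294 -0.94083945  1.79056809  0.34012979  1.13253773
 -0.06955019] [ 0.77386322 -1.26758521 -0.47412408]
inward of bar 113.69608803254556 lat -242.7058752153346
[-3.13484018 -0.02148392  2.53097331]
```

Emit:
{"method": "jog_arm", "body": {
  "targets": "-0.4 -1.2 0 -0.15 0.55 0 0.2; 0 0 6.8 0 0 -3 0.2; 0 0 6.8 0 0 -4 0.2; 0 0 6.9 0 0 -4 0.2; 0 0 0 0 0 -4 0.2"
}}

```text
clock: 22.12
ee_pos: [424.8, 313.5, 72.1]
ee_rot: [3.141, 0.002, 2.892]
ft_force: [0.8, 0.2, 0.3]
grip_width: 68.4
```

Emit:
{"method": "jog_arm", "body": {
  "targets": "0 0 0 0 0 -3 0.2; 0 0 0 0 0 -1.7 0.2; 0 0 0 0 0 0 0.2; 0 0 0 0 0 0 0.2; 0 0 0 0 0 0 0.2"
}}

```text
clock: 22.53
ee_pos: [425.2, 315.9, 28.3]
ee_rot: [3.139, 0.004, 2.888]
ft_force: [0.0, -0.4, 0.1]
grip_width: 68.8
```

```bash
python3 chk.py; python3 - <<'E'
from h import *
s=observe();print(s['ee_rot'],s["grip_width"])
im=get_image("wrist")[...,::-1]; cv2.imwrite("pics/w13.png",im)
im=get_image("side")[...,::-1]; b=im[120:260,170:330]; cv2.imwrite(f"pics/side5.png",cv2.resize(b,None,fx=4,fy=4,interpolation=cv2.INTER_CUBIC))
E
```

```text
[425.23367918 315.88153774  28.33636078] az 17.392466264035743 tilt 0.2904991977444177 [-0.11900997  0.6724857  -0.81890226  1.9663886   0.69018578  0.80105445
 -0.01815112] [ 0.00174907 -0.44120439  0.13252281]
inward of bar 118.7003337145863 lat -246.37841619587036
[3.13890977 0.00430218 2.88754738] 68.76562205045109
```

View pics/w13.png

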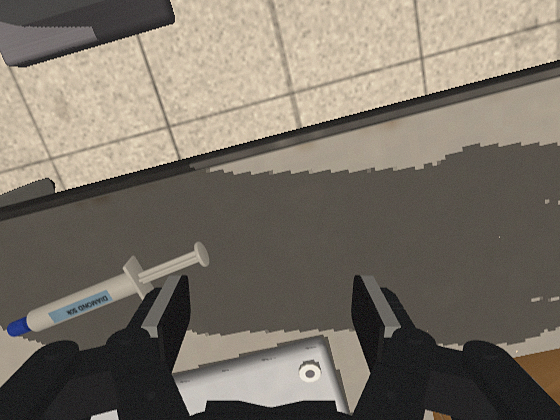

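View pics/side5.png

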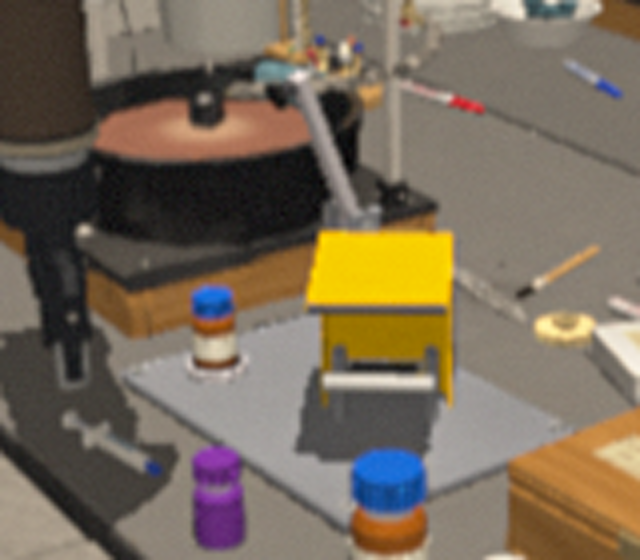

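Emit:
{"method": "jog_arm", "body": {
  "targets": "0 0 0 2.5 -0.67 0 0.2; 0 0 0 2.5 -0.67 0 0.2; 0 0 0 2.5 -0.67 -0.2 0.2; 0 0 0 2 -0.54 -0.2 0.2; 0 0 0 1.5 -0.4 0 0.2"
}}

```text
clock: 23.05
ee_pos: [537.4, 285.7, 24.6]
ee_rot: [3.138, 0.006, 2.887]
ft_force: [-0.1, 0.9, -0.9]
grip_width: 68.0
```

Emit:
{"method": "jog_arm", "body": {
  "targets": "0 0 0 0.5 -0.13 0 0.2; 0 0 0 0 0 0 0.2; 0 0 0 0 0 0 0.2; 0 0 0 0 0 0 0.2"
}}

```text
clock: 23.38
ee_pos: [538.4, 286.4, 24.0]
ee_rot: [3.139, 0.004, 2.891]
ft_force: [0.2, -0.1, -0.3]
grip_width: 68.4
```

```bash
python3 - <<'E'
from h import *
s=observe();print(s['ee_pos'],s['ee_rot'],s["grip_width"])
im=get_image("wrist")[...,::-1]; cv2.imwrite("pics/w14.png",im)
E
```

```text
[538.38744083 286.42021608  24.02817704] [3.13892668 0.00417914 2.89114581] 68.43991843109814
```

View pics/w14.png

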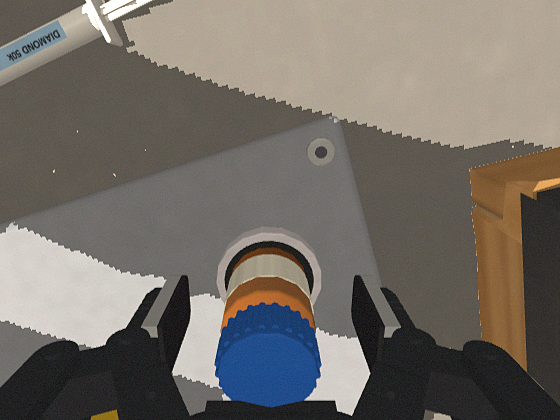

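Emit:
{"method": "jog_arm", "body": {
  "targets": "0 0 0 0.1 -0.05 0 0.3; 0 0 0 0 0 0 0.5; 0 0 0 0 0 0 0.7; 0 0 0 0 0 0 0.8; 0 0 0 0 0 0 0.8"
}}

```text
clock: 23.85
ee_pos: [540.4, 285.4, 23.7]
ee_rot: [3.139, 0.004, 2.89]
ft_force: [-1.6, -1.2, 2.1]
grip_width: 33.3
```

Emit:
{"method": "jog_arm", "body": {
  "targets": "0 0 0 0 0 0 0.8; 0 0 0 0 0 0.8 0.8; 0 0 0 0 0 0.4 0.8; 0 0 0 -2 0.52 0 0.8; 0 0 0 -3 0.78 0 0.8"
}}

```text
clock: 24.27
ee_pos: [493.2, 297.1, 35.8]
ee_rot: [3.138, 0.006, 2.885]
ft_force: [0.2, 1.8, -0.7]
grip_width: 33.0
```

Emit:
{"method": "jog_arm", "body": {
  "targets": "0 0 0 -3 0.78 0 0.8; 0 0 0 -3 0.78 0 0.8; 0 0 0 -1 0.3 4 0.8; 0 0 0 0 0 4 0.8; 0 0 0 0 0 4 0.8"
}}

```text
clock: 24.68
ee_pos: [418.8, 317.2, 156.9]
ee_rot: [3.14, 0.003, 2.893]
ft_force: [1.4, 0.9, -0.1]
grip_width: 32.6
```

```bash
python3 - <<'E'
from h import *
s=observe();print(s['ee_pos'],s['ee_rot'],s["grip_width"])
im=get_image("scene")[...,::-1]; cv2.imwrite("pics/s6.png",im)
im=get_image("wrist")[...,::-1]; cv2.imwrite("pics/w15.png",im)
E
```

```text
[418.76551808 317.20685184 156.94371732] [3.14021729 0.00317215 2.89290155] 32.57687559055842
```

View pics/w15.png

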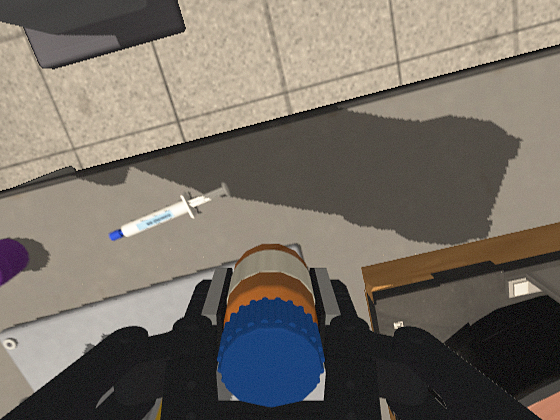

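Emit:
{"method": "jog_arm", "body": {
  "targets": "0 0 -6.9 0 0 3 0.8; 0 0 -6.9 0 -1.5 3 0.8; 0 0 -6.9 0.2 -3 1.5 0.8; 0 0 -6.9 0.4 -3.3 0 0.8; 0 0 -6.9 0.4 -3.3 0 0.8"
}}

```text
clock: 25.2
ee_pos: [430.8, 205.1, 231.6]
ee_rot: [3.137, 0.006, 2.283]
ft_force: [1.4, -0.4, -0.8]
grip_width: 32.9
```

Emit:
{"method": "jog_arm", "body": {
  "targets": "0 0 -6.9 0.4 -3.3 0 0.8; 0 0 -6.9 0.4 -3.3 0 0.8; 0 0 -6.9 0.4 -3.3 0 0.8; 0 0 -6.9 0.4 -3.3 0 0.8; 0 0 -6.9 0.4 -3.3 0 0.8"
}}

```text
clock: 25.62
ee_pos: [450.4, 38.9, 230.6]
ee_rot: [3.139, 0.005, 1.679]
ft_force: [0.6, 0.3, -1.0]
grip_width: 32.9
```

Emit:
{"method": "jog_arm", "body": {
  "targets": "0 0 -6.9 0.4 -3.3 0 0.8; 0 0 0 0.4 -3.3 0 0.8; 0 0 0 0.4 -3.3 0 0.8; 0 0 0 0.4 -3.3 0 0.8; 0 0 0 0.4 -3.3 0 0.8"
}}

```text
clock: 26.03
ee_pos: [470.3, -125.9, 230.5]
ee_rot: [3.139, 0.005, 1.565]
ft_force: [1.5, 0.3, -1.0]
grip_width: 33.0
```

Emit:
{"method": "jog_arm", "body": {
  "targets": "0 0 0 0.4 -3.3 0 0.8; 0 0 0 0.4 -3.3 0 0.8; 0 0 0 0.4 -3 0 0.8; 0 0 0 0 0 0 0.8; 0 0 0 0 0 0 0.8"
}}

```text
clock: 26.45
ee_pos: [482.0, -222.0, 229.9]
ee_rot: [3.14, 0.004, 1.561]
ft_force: [0.1, 0.7, -0.2]
grip_width: 32.8
```

Emit:
{"method": "jog_arm", "body": {
  "targets": "0 0 0 0 0 0 0.8; 0 0 0 0 0 0 0.8"
}}

```text
clock: 26.62
ee_pos: [482.6, -218.8, 230.5]
ee_rot: [3.139, 0.004, 1.567]
ft_force: [0.1, -0.3, -0.6]
grip_width: 32.6
```

```bash
python3 chk.py; python3 - <<'E'
from h import *
s=observe();print(s['ee_pos'],s['ee_rot'],s["grip_width"])
im=get_image("wrist")[...,::-1]; cv2.imwrite("pics/w16.png",im)
E
```

```text
[ 482.58662274 -218.78400737  230.45068861] az -61.37855626878276 tilt 0.25467715045840383 [ 0.77984108  0.2995482  -0.54874066  1.80219509  0.178607    1.08533356
  0.16366833] [ 0.0773903  -0.25468218 -0.58194251]
inward of bar -280.17791441297294 lat 113.86879012058883
[ 482.58662274 -218.78400737  230.45068861] [3.13944811 0.0038934  1.56686537] 32.58616336695796
```

View pics/w16.png

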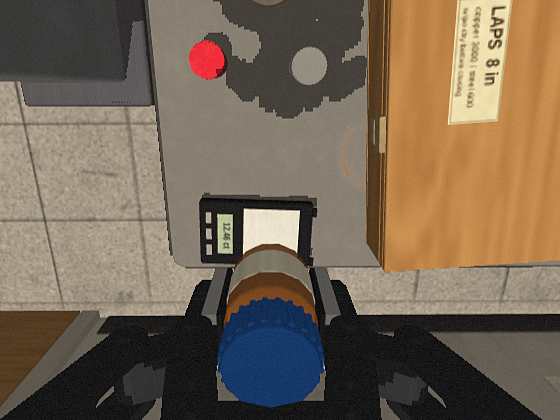

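Emit:
{"method": "jog_arm", "body": {
  "targets": "0 0 0 0.14 -3.3 0 0.8; 0 0 0 0 -3.3 0 0.8; 0 0 0 0 0 -4 0.8; 0 0 0 0 0 -4 0.8; 0 0 0 0 0 -4 0.8"
}}

```text
clock: 27.08
ee_pos: [484.5, -286.0, 110.0]
ee_rot: [3.137, 0.006, 1.565]
ft_force: [1.2, -0.9, -0.6]
grip_width: 32.9
```

Emit:
{"method": "jog_arm", "body": {
  "targets": "0 0 0 0 0 -4 0.8; 0 0 0 0 0 -3.4 0.8; 0 0 0 0 0 0 0.8; 0 0 0 0 0 0 0.8; 0 0 0 0 0 0 0.8"
}}

```text
clock: 27.5
ee_pos: [485.5, -286.0, 38.4]
ee_rot: [3.137, 0.005, 1.566]
ft_force: [0.5, -0.8, -0.5]
grip_width: 33.0
```

```bash
python3 - <<'E'
from h import *
s=observe();print(s['ee_pos'],s['ee_rot'],s["ft_force"])
im=get_image("wrist")[...,::-1]; cv2.imwrite("pics/w17.png",im)
for c in [(484-29.5,-285+30.5),(484+29.5,-285+29.5),(484+29,-285-30),(484-30,-285-29)]: print(proj("wrist",[*c,14],s))
im=get_image("scene")[...,::-1]; b=im[200:360,260:420]; cv2.imwrite(f"pics/s7.png",cv2.resize(b,None,fx=4,fy=4,interpolation=cv2.INTER_CUBIC))
E
```

```text
[ 485.47387194 -286.01798277   38.42345004] [3.13722567 0.00512662 1.56607413] [ 0.52428135 -0.81975596 -0.49082989]
[202.53177045 200.47528126]
[326.74098822 201.8099986 ]
[320.79587091 309.66106859]
[208.82487533 308.67912634]
```

View pics/w17.png

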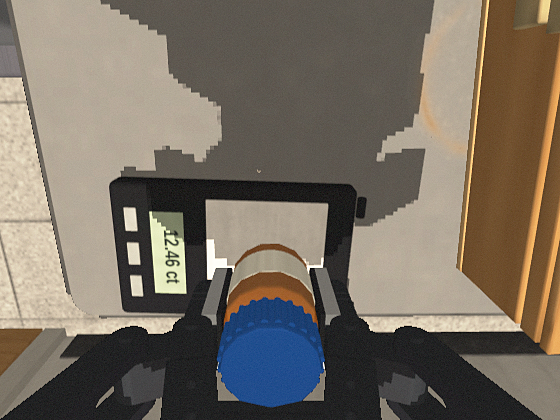

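View pics/s7.png

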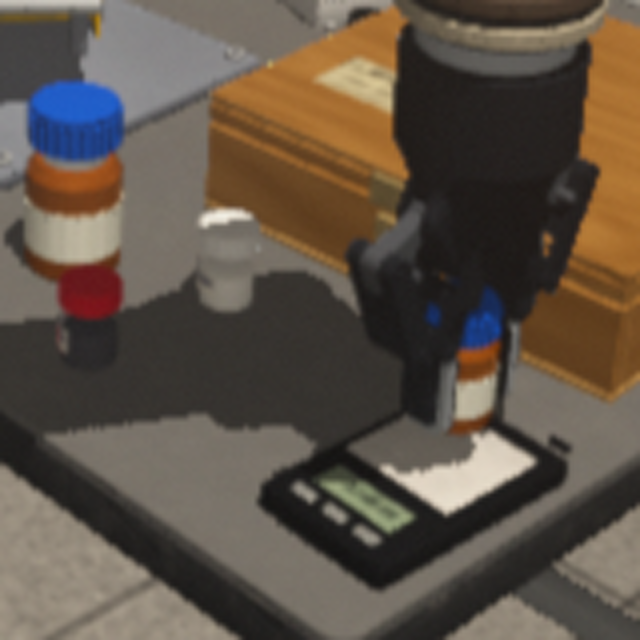

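Emit:
{"method": "jog_arm", "body": {
  "targets": "0 0 0 0 0.1 -1 0.8; 0 0 0 0 0 -0.7 0.8; 0 0 0 0 0 0 0.8; 0 0 0 0 0 0 0.8"
}}

```text
clock: 27.93
ee_pos: [483.6, -285.1, 19.2]
ee_rot: [3.14, 0.004, 1.565]
ft_force: [0.6, 0.7, -0.7]
grip_width: 32.7
```

Emit:
{"method": "jog_arm", "body": {
  "targets": "0 0 0 0 0 -0.2 0.8; 0 0 0 0 0 0 0.8; 0 0 0 0 0 0 0.8"
}}

```text
clock: 28.18
ee_pos: [484.2, -285.3, 17.7]
ee_rot: [3.139, 0.005, 1.565]
ft_force: [-0.5, -0.5, 0.7]
grip_width: 32.9
```

Emit:
{"method": "jog_arm", "body": {
  "targets": "0 0 0 0 0 -0.1 0.8; 0 0 0 0 0 0 0.8; 0 0 0 0 0 0 0.8"
}}

```text
clock: 28.43
ee_pos: [484.2, -285.4, 17.6]
ee_rot: [3.139, 0.005, 1.565]
ft_force: [-4.5, 1.9, 12.1]
grip_width: 33.2
```

```bash
python3 - <<'E'
from h import *
s=observe();print(s['ee_pos'],s['ee_rot'],s["ft_force"])
im=get_image("wrist")[...,::-1]; cv2.imwrite("pics/w18.png",cv2.resize(im[150:350,100:400],None,fx=2.6,fy=2.6,interpolation=cv2.INTER_CUBIC))
E
```

```text
[ 484.22052922 -285.36734949   17.61232909] [3.13895826 0.00514144 1.56492344] [-4.47910769  1.86213016 12.13487514]
```

View pics/w18.png

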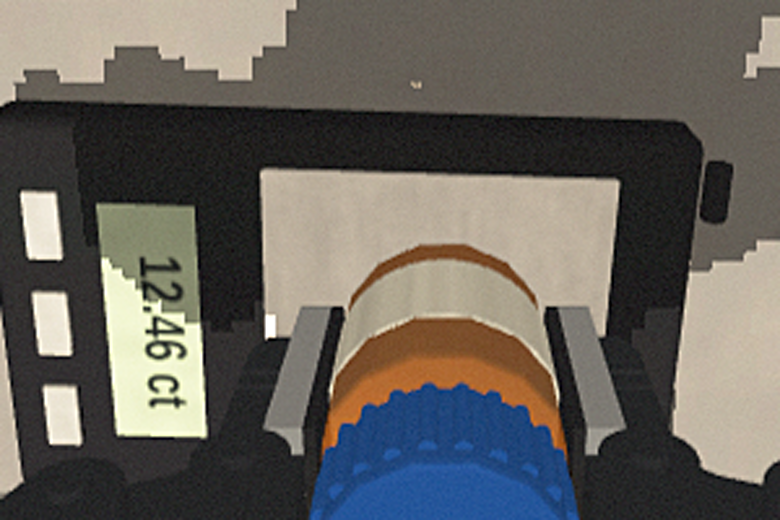

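```bash
python3 - <<'E'
from h import *
s=observe()
f=lambda u,v:(100+u/2.6,150+v/2.6)
for p in [(440,174),(443,244),(262,170),(620,180),(266,300),(609,300)]: print(p,ray("wrist",*f(*p),14,s))
E
```

```text
(440, 174) [ 484.91825304 -254.97676429   14.        ]
(443, 244) [ 485.33076335 -267.33410818   14.        ]
(262, 170) [ 456.08480499 -254.10488772   14.        ]
(620, 180) [ 514.19227676 -256.19928658   14.        ]
(266, 300) [ 455.20307458 -277.4830356    14.        ]
(609, 300) [ 513.47990172 -277.86786178   14.        ]
```

The jar is within about 1 mm of the pan's centre, so I'm releasing and withdrawing straight up.

Emit:
{"method": "jog_arm", "body": {
  "targets": "0 0 0 0 0 0.07 0.8; 0 0 0 0 0 0 0.6; 0 0 0 0 0 0 0.5; 0 0 0 0 0 0 0.4; 0 0 0 0 0 0 0.2"
}}

```text
clock: 28.9
ee_pos: [483.9, -285.3, 16.9]
ee_rot: [3.14, 0.004, 1.565]
ft_force: [-1.1, -0.8, -0.3]
grip_width: 62.3
```

Emit:
{"method": "jog_arm", "body": {
  "targets": "0 0 0 0 0 0 0; 0 0 0 0 0 0 0; 0 0 0 0 0 0 0; 0 0 0 0 0 0.5 0; 0 0 0 0 0 1.5 0"
}}

```text
clock: 29.32
ee_pos: [482.7, -284.6, 35.9]
ee_rot: [-3.141, 0.003, 1.565]
ft_force: [0.1, -0.8, -0.2]
grip_width: 85.1
```

Emit:
{"method": "jog_arm", "body": {
  "targets": "0 0 0 0 0 3 0; 0 0 0 0 0 4 0; 0 0 0 0 0 4 0; 0 0 0 0 0 4 0; 0 0 0 0 0 4 0"
}}

```text
clock: 29.73
ee_pos: [483.6, -284.8, 229.6]
ee_rot: [3.139, 0.004, 1.565]
ft_force: [1.2, -1.0, 0.2]
grip_width: 85.5
```

Emit:
{"method": "jog_arm", "body": {
  "targets": "0 0 0 0 3 0 0; 0 0 0 0 3 0 0; 0 0 0 0 0 0 0; 0 0 0 0 0 0 0; 0 0 0 0 0 0 0"
}}

```text
clock: 30.15
ee_pos: [483.8, -225.7, 227.4]
ee_rot: [3.139, 0.005, 1.565]
ft_force: [0.2, -0.0, -0.2]
grip_width: 85.1
```

```bash
python3 - <<'E'
from h import *
s=observe();print(s['clock'],s['ee_pos'],s['ee_rot'],s["ft_force"])
im=get_image("wrist")[...,::-1]; cv2.imwrite("pics/w19.png",im)
im=get_image("scene")[...,::-1]; cv2.imwrite("pics/s8f.png",im); b=im[200:360,230:430]; cv2.imwrite(f"pics/s8.png",cv2.resize(b,None,fx=3.7,fy=3.7,interpolation=cv2.INTER_CUBIC))
E
```

```text
30.15 [ 483.82761327 -225.65706518  227.40535653] [3.13933842 0.00508499 1.5652484 ] [ 0.24967325 -0.01817909 -0.16212552]
```

View pics/w19.png

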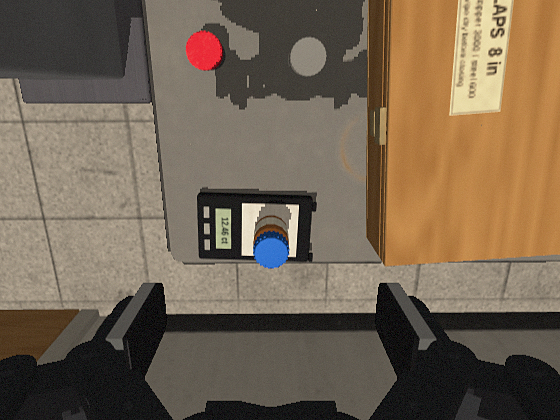

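View pics/s8.png

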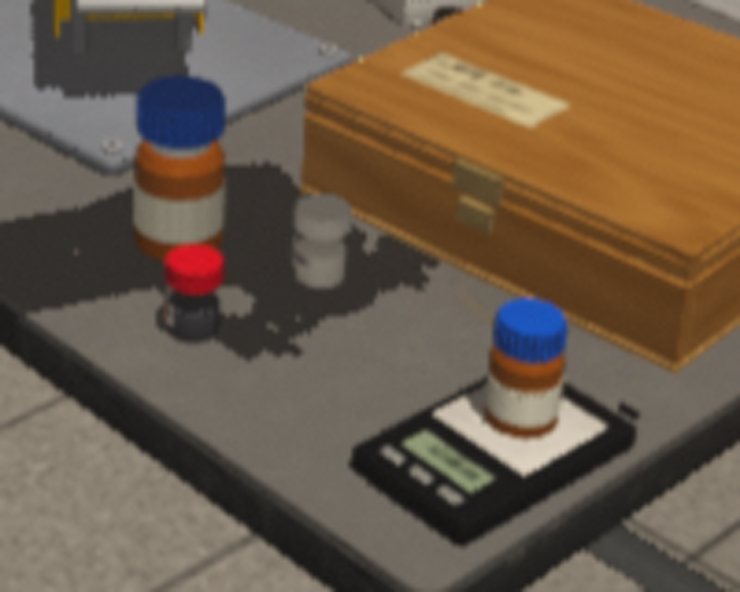

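```bash
python3 - <<'E'
from h import *
im=cv2.imread("pics/w19.png"); cv2.imwrite("pics/c20.png",cv2.resize(im[180:280,190:330],None,fx=5.5,fy=5.5,interpolation=cv2.INTER_CUBIC))
im=cv2.imread("pics/s8f.png"); cv2.imwrite("pics/c21.png",cv2.resize(im[265:335,320:420],None,fx=7,fy=7,interpolation=cv2.INTER_CUBIC))
s=observe()
for z in (72,77): print(proj("wrist",[485,-284.5,z],s),proj("scene",[485,-284.5,z]))
print(proj("scene",[485,-284.5,14]))
print(ray("wrist",204,50,42,s),ray("wrist",308,56,42,s))
E
```

```text
[271.22773109 254.27818373] [375.0260926  285.33509561]
[271.24098318 256.72366434] [375.30928119 282.82254386]
[371.83637024 313.63546734]
[ 431.13154818 -114.49720522   42.        ] [ 516.42772861 -119.65241724   42.        ]
```

View pics/c21.png

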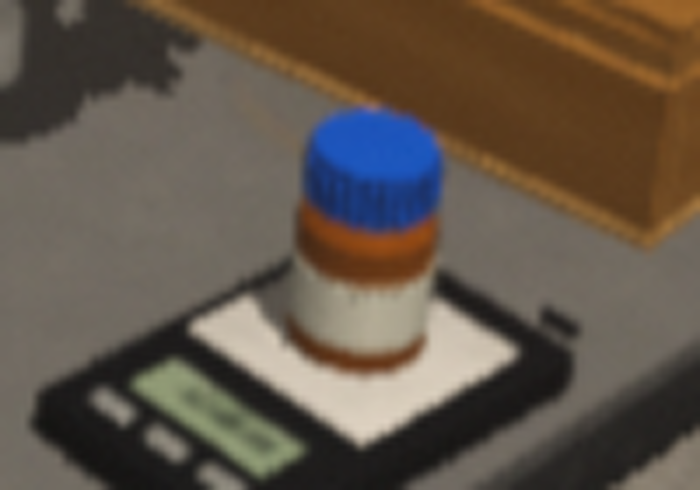

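View pics/c20.png

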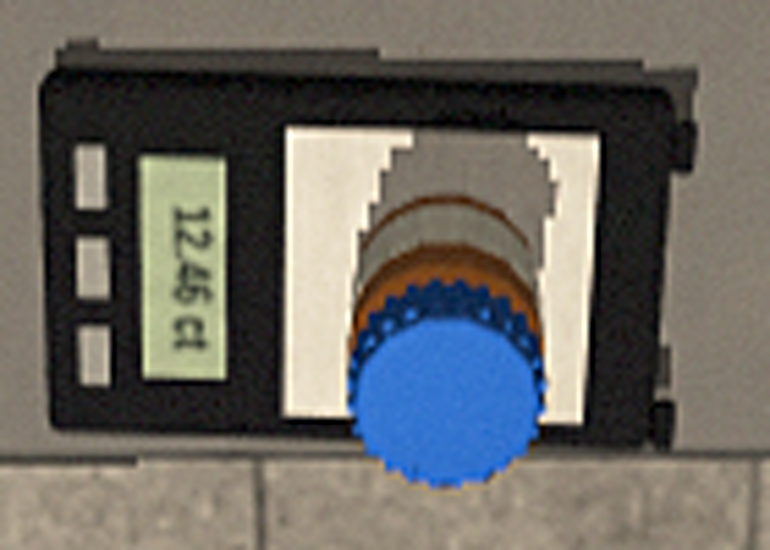

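The cap is flush on the amber shoulder and its top is at row 285.7; a 58 mm jar predicts 285.3 and a 63 mm one 282.8. The red and white jars are within about 2.5 mm of their earlier estimates. I'm handing in.

```bash
python3 -c "
from station import *
print(sign_off())"
```

```text
the job is handed in; nothing more can be done
None
```

The job is done and handed in at about 30 s on the clock (limit 72 s). I stood the small amber jar on the anvil and shifted it about 2.5 mm to centre it. I then pressed the pedal to its stop and let it back up, and moved the jar to the scale pan. I got no verdict on hand-in.

- **Cap:** it looks home. No white neck shows, and its top is at row 285.7 in the scene image, against 285.3 expected for the 58 mm height and 282.8 if it were still proud.
- **Pedal:** at the end the vertical force rose from 23 N to 45 N in about 0.6 mm of travel, which I took as the rigid stop. Afterwards the pedal and presser were both back up. The tool's force reading stayed near zero for the first part of the press, where 2–4 N was expected. The pictures showed the presser swinging down, so I carried on.
- **Jar on the scale:** it stands upright, within about 1 mm of the pan's centre.
- **Other jars:** I never touched them. The red one measured within 1 mm and the white one within about 2.5 mm of where they were at the start; I put the difference down to measurement error. The purple and large amber look-alikes were left alone.
- **Forces:** the wrist saw one short 31 N vertical peak while I was recentring the jar. The press at the stop came to about 54 N in all, through the fingertips, below the 120 N limit.

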